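# Scan a cast bust from three sides, then recline it in its cradle

## Task

Pick the cast bust off the turntable by the square casting stub on its crown and show it to the 3D scanner: first its left side (green dot), then its face, then its right side (red dot), each placed at the focus point midway between the two red ball tips, square to the scanner with the crown up (so leaned back to suit the scanner's downward look), and held still there for about a second. Then lay it gently, without dropping it, face up in the blue foam cradle with its foot down on the ledge, and let go. Do not touch the scanner, and leave the jar, tin, tool pot and clay block where they stand.

Things in the scene. Friction and masses are not known exactly. Their poses are not given: they have to be found in the camera images.
- bust: Loose pale blue-grey bust, 192 mm tall, 0.35 kg, upright on the turntable. Origin: centre of its underside; z up through the crown, x out of its face (orange goggles), y out of its own left side. Round plinth 68 mm diameter to z = 42; neck 36 mm; head 64 mm wide at z = 104 to 114, white cap to z = 142; then a square casting stub 28 x 28 mm, square to x and y, to z = 192, to hold it by.
- bust_grip (a point): Middle of the casting stub, on the bust's axis 168 mm above its underside: the place to grip. Axes as bust.
- bust_left (a point): Point on the bust's own left side (just above the green dot), at (0, 33, 108) mm in the bust's frame; outward is the bust's +y.
- bust_face (a point): Point on the bust's face, at (33, 0, 108) mm in the bust's frame; outward is the bust's +x.
- bust_right (a point): Point on the bust's own right side (just above the red dot), at (0, -33, 108) mm in the bust's frame; outward is the bust's -y.
- bust_mid (a point): Middle of the head, on the axis, at (0, 0, 108) mm in the bust's frame.
- wheel: Fixed sculptor's turntable (does not turn): wooden disc 150 mm diameter, top 70 mm above its origin, which lies at the centre of its foot on the table.
- scanner: Fixed scanner stand: black disc foot 120 mm diameter, 14 mm high, with an upright 18 mm post to 335 mm. Origin: centre of the foot's underside; local -x is the way the scanner looks (level part).
- scanner_head: Grey head, 110 mm wide (y), 50 deep, 50 high, box from x = 1 to 51 mm. Origin: the lens, mid front face. x points from the focus back into the scanner, 30 degrees above level; z leans 30 degrees from vertical. 6 mm prongs run forward at y = +-80, z = 0 to 18 mm red balls at x = -120. Shown rightly: the side's point at the focus, its outward direction along this x, the bust's z along this z.
- scan_focus (a point): The focus point: midway between the red balls, at (-120, 0, 0) mm in the scanner head's frame, 250 mm above the table.
- cradle: Fixed cradle stand, a plywood foot 160 x 120 x 12 mm carrying the blue foam trough. Origin: centre of its underside on the table; the trough leans up towards local -x, its ledge is at the +x end.
- cradle_trough: Blue foam V trough leaning 40 degrees from upright. Origin: where the bust's underside centre belongs, on the ledge's face, 62 mm up. z: along the trough, upward (as the bust's z); x: out of its open side, 40 degrees up (as the face). V walls (90 degrees) 34.5 mm from the z axis on its -x side, z = 0 to 105, up to x = -7, y = +-41 mm; ledge 12 mm thick, x = -44 to 38, y = +-50.
- glaze_jar: Bystander: glaze jar with yellow label and white cap, 70 mm diameter, 80 mm tall, loose, origin under its centre.
- paint_tin: Bystander: paint tin with blue label, 72 mm diameter, 78 mm tall, loose, origin under its centre.
- tool_pot: Bystander: white pot, 80 mm diameter and 100 mm tall, with brush handles standing up to 207 mm, loose, origin under its centre.
- clay_block: Bystander: dark grey block of clay with a paper label, 150 x 90 x 60 mm (x, y, z), loose, origin under its centre.
Things that resemble listed ones, but are neither listed nor needed, are in the scene too. Leave any yellow look-alike of the bust alone.

How it is judged:
By the outcome, as a careful person would: the job done as asked, in the order asked, and still so for the second after the job is handed in, with the robot touching nothing.
It also fails if it takes over 72 s, if anything falls off the work surface, if the arm or the gripper's body presses on something with over 40 N, if the wrist force passes 120 N, or if a joint passes its speed limit or range.

## Robot

A 6-joint arm with a two-finger parallel gripper is mounted at the origin on the work surface. World frame = base frame: x ahead of the robot, y to its left, z up, the work surface at z = 0. Lengths are in m, angles in rad, forces in N, time in s.
With the tool pointing down it reaches from about 0.25 to 0.775 m from the base axis. Payload 4 kg.
Tool frame: the origin (TCP) lies midway between the tips of the shut fingers; the grasp point (between the pads) lies robot.grasp_offset behind it (robot.grasp_offset is the distance from the TCP to the grasp point, in m); z points along the fingers, y is the direction in which the jaws open and shut (so a half turn about z gives the same grasp; the last joint's range is limited). The gripper opens to 94 mm and grips with 3 to 60 N. Pads are 16 mm wide; open, the fingers measure 119 mm over their backs; the gripper's body (75 mm by 177 mm) begins 78 mm behind the grasp point.
Start: joints at [1.206, 0.087, 1.371, -0, 1.684, -0.103], TCP at [0.142, 0.531, 0.206] pointing down, gripper open.
Joint ranges: [-3.1, 3.1], [-0.76, 2.03], [0.27, 2.55], [-1.08, 4.22], [0.17, 2.65], [-2.57, 2.57]. Speed limits (rad/s): [2.79, 2.79, 3.14, 3.14, 3.14, 3.14].

## Interface

Orientations are given as a 3x3 rotation matrix whose columns are the frame's x, y, z axes.
In Python, from rig import robot gives the robot as it stands.
- The arm moves only by the tool step_arm, never from a script. Its arguments are lists of equal length, an entry for each row: "jaw": the finger opening in mm, from 0 to 94; "translation": the shift along the tool's x, y, z in mm, a list of three; "yaw": the turn about the tool's z in rad. In form: {"jaw": [jaw, ...], "translation": [[tx, ty, tz], ...], "yaw": [yaw, ...]}. A call has 1 to 8 rows; each row is the pose to reach, as a shift and turn from the pose commanded when the call began, along the tool's axes at that moment; what a row does not reach only later rows make up. A row lasts 1/10 s, in which the tool goes at most 50 mm and 8.59 degrees, less where a joint would pass 70% of its speed; a pose out of reach is approached as far as the arm can. A call with a gripper value outside its range is refused whole. The fingers move at their own pace and stop on an object; "squeeze" is the grip in N (left out, the last holds). Time passes only in rows, so rows that repeat a pose let the fingers close. It gives the time, the measured TCP pose, the force and the opening at its end, in the units of the state.
- robot.observe(): the state, without advancing time (a new reading comes with each control period).
- robot.camera(name): name is "scene" or "top" or "wrist"; returns (picture, depth): 400x640x3 uint8, blue, green, red; 400x640 float32, m along the optical axis (not along the pixel's ray), 0 where there is no reading.
- robot.camera_info(name): a dict with "fx", "fy", "cx", "cy" (pixels), "cam_to_world" (4x4, takes a point from camera to world coordinates); the wrist camera has in their place "tool_from_camera" (4x4, takes a point from camera to tool coordinates, whose origin is the TCP and whose axes are the flange's). Camera axes: x right, y down, z forward; pixel columns grow to the right and rows downward; lengths in m; the calibration is good to about 2 mm. A picture is of the moment at which its call begins: read the wrist's pose just before it. camera_info takes no time and is no camera call.
- robot.sign_off(): hands the job in, once; it reports no verdict.
The state is a dict: "time_s": time; "q": joint angles; "dq": joint speeds; "joint_torque": joint torques, N m; "tool_pos": TCP position; "eef_rot": TCP orientation; "wrist_force": force on the tool from outside, world axes, zero at the start; "moment": the same for the moment, N m; "opening": finger opening in m.
Only numpy, scipy, OpenCV 4.12 (cv2) and the standard library are available. Lean on these libraries where they do the work, as an engineer would, in place of code of your own. Each camera call takes 0.05 s, during which the arm holds its last target. There are 200 camera calls.

## Working session

There is one attempt and no reset: what is moved stays moved. The work goes in short steps, Python scripts to look and compute and a tool call to move; the robot and the scene stay as the last step left them, time stands still between calls to the robot, and variables do not carry over. Pictures are saved under pics/ and viewed, about 8 in all and at most 12, crops included, and the job is handed in when it is done.

Besides the shell and the picture viewer there is one more tool, called after ">>>" by a JSON object that holds its "name" and its "arguments". step_arm: Moves the arm, as the interface text tells. Its arguments: {"type":"object","properties":{"jaw":{"type":"array","items":{"type":"number"}},"translation":{"type":"array","items":{"type":"array","items":{"type":"number"}}},"yaw":{"type":"array","items":{"type":"number"}},"squeeze":{"type":"number"}},"required":["jaw","translation","yaw"]}

```bash
ls; mkdir -p pics; python3 - <<'E'
from rig import robot
import cv2,numpy as np
s=robot.observe();print({k:np.round(v,3).tolist() for k,v in s.items()})
print(robot.grasp_offset)
for n in("scene","top","wrist"):
    i=robot.camera_info(n);print(n,{k:np.round(v,4).tolist() for k,v in i.items()})
    p,d=robot.camera(n);cv2.imwrite(f"pics/{n}0.png",p);np.savez(f"pics/{n}0.npz",p=p,d=d)
E
```

```text
pics
{'time_s': 0.0, 'q': [1.206, 0.088, 1.372, -0.0, 1.684, -0.103], 'dq': [-0.001, 0.001, 0.001, 0.0, 0.0, -0.0], 'joint_torque': [-0.0, -34.017, -30.243, 0.072, 0.033, -0.0], 'tool_pos': [0.142, 0.531, 0.204], 'eef_rot': [[-0.966, 0.259, -0.001], [0.259, 0.966, -0.002], [0.0, -0.002, -1.0]], 'wrist_force': [0.719, -0.484, -0.546], 'moment': [-0.039, -0.006, 0.005], 'opening': 0.094}
0.0188
scene {'fx': 483.3773, 'fy': 483.3773, 'cx': 319.7631, 'cy': 201.5146, 'cam_to_world': [[-0.8034, 0.4553, -0.3837, 1.1966], [0.5953, 0.6278, -0.5015, 0.8137], [0.0125, -0.6313, -0.7754, 1.4627], [0.0, 0.0, 0.0, 1.0]]}
top {'fx': 372.8526, 'fy': 372.8526, 'cx': 313.0733, 'cy': 202.1968, 'cam_to_world': [[-0.0106, -0.9897, 0.1427, 0.3976], [-0.9998, 0.0129, 0.015, -0.0001], [-0.0167, -0.1425, -0.9897, 1.4756], [0.0, 0.0, 0.0, 1.0]]}
wrist {'fx': 329.2781, 'fy': 329.2781, 'cx': 315.5749, 'cy': 200.8574, 'tool_from_camera': [[0.0009, -0.9735, -0.2288, 0.0647], [1.0, 0.0008, 0.0003, -0.0007], [-0.0001, -0.2288, 0.9735, -0.18], [0.0, 0.0, 0.0, 1.0]]}
```

View pics/scene0.png

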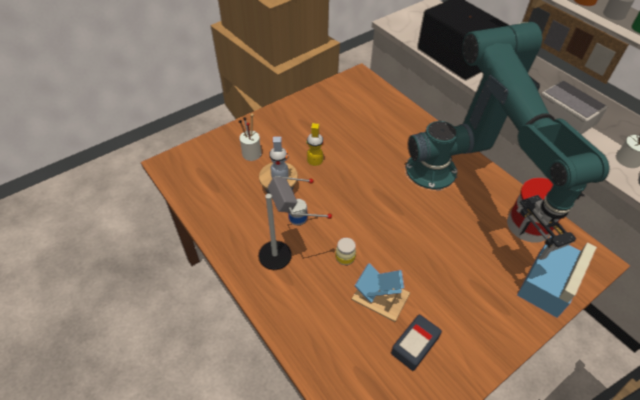

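View pics/top0.png

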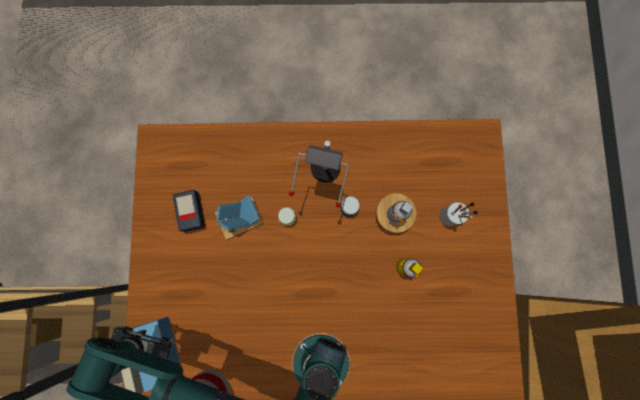

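The scene view shows the bust on its turntable at (278,160), its yellow twin at (315,145), the scanner foot at (275,255) with red balls at (311,181) and (330,216), the cradle at (382,290), the jar at (346,250) and the tin at (298,212). In the top view the wheel is at (397,213), the bust at (402,210) and the cradle at (238,215).

The moves only offer shifts and yaw, but the task needs 30° and 40° leans. I'll check what the arm does at its reach limit, since it might tilt there. Otherwise I'll have to pivot the bust in the grip.

>>> {"name": "step_arm", "arguments": {"jaw": [94,94,94,94,94,94,94,94], "translation": [[0,40,-20],[0,80,-20],[0,130,-20],[0,180,-20],[0,230,-20],[0,280,-20],[0,300,-20],[0,300,-20]], "yaw": [0,0,0,0,0,0,0,0]}}

```text
time_s: 0.95
tool_pos: [0.2168, 0.8093, 0.2059]
eef_rot: [[-0.966, 0.259, -0.004], [0.259, 0.966, -0.008], [0.001, -0.009, -1.0]]
wrist_force: [0.2, 0.3, -2.7]
opening: 0.0941
```

```bash
python3 - <<'E'
from rig import robot
import numpy as np
s=robot.observe();print({k:np.round(v,3).tolist() for k,v in s.items()})
E
```

```text
{'time_s': 0.95, 'q': [1.241, 0.866, 0.283, 0.001, 2.002, -0.067], 'dq': [-0.001, -0.079, -0.049, -0.0, -0.003, -0.002], 'joint_torque': [0.432, -72.778, -35.489, 0.112, 0.071, 0.011], 'tool_pos': [0.217, 0.809, 0.206], 'eef_rot': [[-0.966, 0.259, -0.004], [0.259, 0.966, -0.008], [0.001, -0.009, -1.0]], 'wrist_force': [0.228, 0.283, -2.682], 'moment': [0.022, -0.02, -0.035], 'opening': 0.094}
```

>>> {"name": "step_arm", "arguments": {"jaw": [94,94,94,94], "translation": [[0,50,0],[0,100,0],[0,150,0],[0,200,0]], "yaw": [0,0,0,0]}}

```text
time_s: 1.35
tool_pos: [0.2264, 0.845, 0.1778]
eef_rot: [[-0.966, 0.258, 0.015], [0.259, 0.964, 0.054], [-0.0, 0.056, -0.998]]
wrist_force: [1.0, 0.7, -0.2]
opening: 0.0937
```

>>> {"name": "step_arm", "arguments": {"jaw": [94,94,94], "translation": [[0,-50,0],[0,-100,0],[0,-100,0]], "yaw": [0,0,0]}}

```text
time_s: 1.65
tool_pos: [0.1992, 0.7443, 0.1681]
eef_rot: [[-0.966, 0.258, 0.012], [0.259, 0.965, 0.045], [0.0, 0.047, -0.999]]
wrist_force: [0.6, 0.7, 0.6]
opening: 0.0936
```

Over-reaching tilts the tool outward, and the tilt stays when I pull back. So I can build up lean by pushing past the reach limit and retreating. Next I measure the scene.

```bash
cat > h.py <<'E'
import numpy as np,cv2
from rig import robot
def save(n,tag):
    s=robot.observe();p,d=robot.camera(n);cv2.imwrite(f"pics/{tag}.png",p)
    i=robot.camera_info(n)
    if n=="wrist":
        T=np.eye(4);T[:3,:3]=s["eef_rot"];T[:3,3]=s["tool_pos"];M=T@i["tool_from_camera"]
    else:M=np.array(i["cam_to_world"])
    K=np.array([i["fx"],i["fy"],i["cx"],i["cy"]])
    np.savez(f"pics/{tag}.npz",p=p,d=d,M=M,K=K);return load(tag)
def load(tag):
    f=np.load(f"pics/{tag}.npz");return f["p"],f["d"],f["M"],f["K"]
def plane(uv,z,M,K):
    uv=np.atleast_2d(uv).astype(float);r=np.c_[(uv[:,0]-K[2])/K[0],(uv[:,1]-K[3])/K[1],np.ones(len(uv))]@M[:3,:3].T
    o=M[:3,3];return o+r*((z-o[2])/r[:,2])[:,None]
def cloud(d,M,K):
    v,u=np.mgrid[:d.shape[0],:d.shape[1]];P=np.stack([(u-K[2])/K[0]*d,(v-K[3])/K[1]*d,d],-1)
    return P@M[:3,:3].T+M[:3,3]
def blobs(m,a=3):
    n,l,s,c=cv2.connectedComponentsWithStats(m.astype(np.uint8));return [(int(s[i,4]),c[i].round(1).tolist(),i) for i in range(1,n) if s[i,4]>=a],l
def hsv(p):return [x.astype(int) for x in cv2.split(cv2.cvtColor(p,cv2.COLOR_BGR2HSV))]
E
python3 - <<'E'
from h import *
for n in("scene","top"):
    p,d,M,K=save(n,n+"1");H,S,V=hsv(p)
    print(n)
    b,l=blobs(((H<8)|(H>172))&(S>150)&(V>80),4)
    for a,c,i in b:print(" red",a,c,plane(c,.25,M,K)[0].round(4))
    P=cloud(d,M,K)
    b,l=blobs((H>95)&(H<112)&(S>90)&(V>60),60)
    for a,c,i in b:
        Q=P[(l==i)&(d>0)];print(" blue",a,c,np.median(Q,0).round(3),Q.min(0).round(3),Q.max(0).round(3))
    ys=(H>8)&(H<25)&(S>30)&(P[...,2]>.055)&(P[...,2]<.085)&(d>0)&(P[...,0]>.2)&(P[...,1]<-.1)
    if ys.sum():
        Q=P[ys];print(" wheel",ys.sum(),np.median(Q,0).round(3),((Q.min(0)+Q.max(0))/2).round(3),(Q.max(0)-Q.min(0)).round(3))
    if n=="top":
        bb=(P[...,2]>.205)&(P[...,2]<.28)&(P[...,0]>.3)&(P[...,1]<-.15)&(d>0)
        b,l=blobs(bb,5)
        for a,c,i in b:Q=P[l==i];print(" tall",a,c,Q.mean(0).round(3),Q[:,2].max().round(3))
    cv2.imwrite(f"pics/{n}1c.png",cv2.resize(p[100:260,160:500] if n=="top" else p[120:340,210:430],None,fx=2.3 if n=="top" else 2.7,fy=2.3 if n=="top" else 2.7,interpolation=cv2.INTER_CUBIC))
E
```

```text
scene
 red 5 [247.6, 123.8] [ 0.592  -0.4269  0.25  ]
 red 4 [277.5, 162.5] [ 0.6113 -0.1962  0.25  ]
 red 14 [310.7, 180.5] [ 0.5671 -0.0615  0.25  ]
 red 1106 [540.5, 196.7] [-0.0029  0.4389  0.25  ]
 red 15 [329.4, 215.4] [0.6056 0.0927 0.25  ]
 red 319 [537.9, 227.6] [0.1079 0.5135 0.25  ]
 red 101 [422.3, 331.5] [0.6412 0.5481 0.25  ]
 blue 84 [297.5, 219.3] [ 0.608 -0.089  0.034] [ 0.575 -0.113  0.01 ] [ 0.627 -0.079  0.054]
 blue 2208 [548.3, 276.4] [0.118 0.613 0.097] [-0.062  0.529  0.006] [0.221 0.715 0.309]
 blue 889 [378.3, 282.6] [0.551 0.299 0.071] [0.506 0.236 0.03 ] [0.624 0.377 0.138]
 wheel 549 [ 0.566 -0.312  0.068] [ 0.485 -0.317  0.07 ] [0.3   0.425 0.029]
top
 red 13 [291.1, 192.8] [0.607  0.0916 0.25  ]
 red 18 [337.8, 204.2] [ 0.5666 -0.0633  0.25  ]
 red 6 [459.8, 206.2] [ 0.5547 -0.4647  0.25  ]
 red 73 [187.0, 216.1] [0.5331 0.438  0.25  ]
 blue 819 [237.5, 213.8] [0.559 0.308 0.079] [0.501 0.228 0.034] [0.622 0.376 0.137]
 blue 1050 [149.0, 341.3] [0.104 0.609 0.101] [0.032 0.415 0.035] [0.172 0.693 0.495]
 wheel 889 [ 0.547 -0.283  0.069] [ 0.482 -0.309  0.07 ] [0.294 0.416 0.029]
 tall 146 [404.7, 208.6] [ 0.55  -0.285  0.242] 0.268
```

View pics/top1c.png

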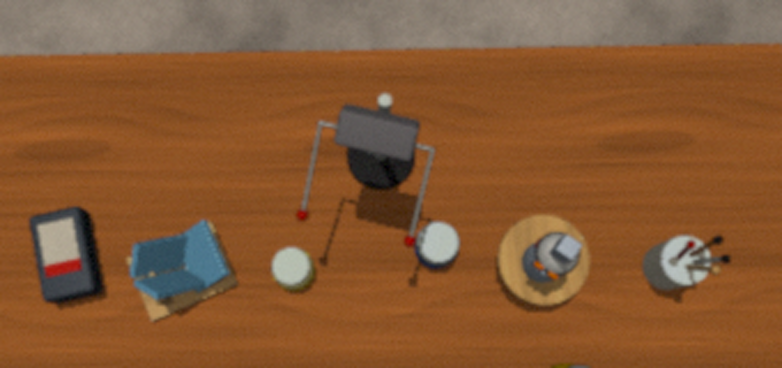

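View pics/scene1c.png

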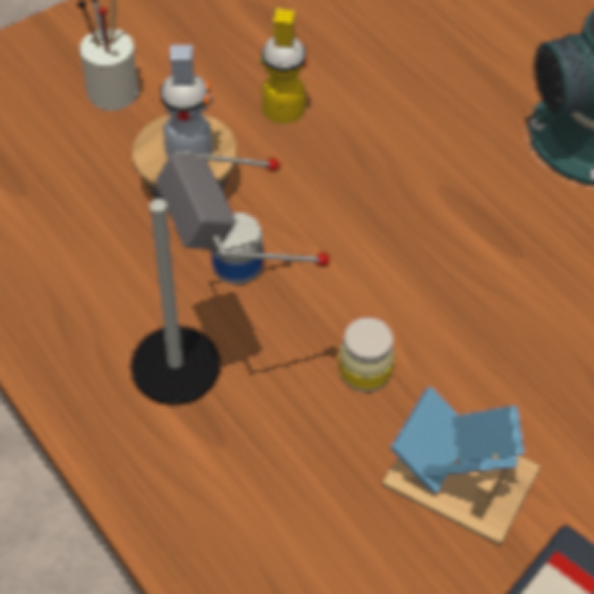

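Balls A (0.606, 0.092) and B (0.567, -0.063), so the focus is (0.587, 0.015, 0.25) and the scanner looks along azimuth about -14°. The bust's goggles point to the lower left in the top view, towards the robot and +y. The red dot faces the scene camera, and the cradle is at (0.55, 0.30). I'll look at the cradle from close up.

>>> {"name": "step_arm", "arguments": {"jaw": [94,94,94,94,94,94,94,94], "translation": [[-25,-25,-30],[-60,-50,-60],[-95,-80,-80],[-130,-105,-100],[-165,-135,-120],[-200,-160,-140],[-235,-190,-160],[-270,-220,-180]], "yaw": [0,0,0,0,0,0,0,0]}}

```text
time_s: 2.55
tool_pos: [0.4035, 0.4566, 0.3416]
eef_rot: [[-0.966, 0.258, 0.017], [0.259, 0.964, 0.054], [-0.002, 0.057, -0.998]]
wrist_force: [0.1, -0.0, 0.5]
opening: 0.0937
```

>>> {"name": "step_arm", "arguments": {"jaw": [94,94,94,94,94], "translation": [[-35,-29,0],[-70,-58,0],[-105,-90,0],[-140,-119,0],[-140,-119,0]], "yaw": [0,0,0,0,0]}}

```text
time_s: 3.05
tool_pos: [0.5103, 0.3021, 0.3336]
eef_rot: [[-0.964, 0.266, 0.018], [0.267, 0.962, 0.051], [-0.004, 0.053, -0.999]]
wrist_force: [-0.5, 0.5, 0.4]
opening: 0.0937
```

```bash
cat >> h.py <<'E'
def st():
    s=robot.observe();q=np.array(s["q"]);R=np.array(s["eef_rot"]);p=np.array(s["tool_pos"])
    print("t",s["time_s"],"q",q.round(4).tolist(),"p",p.round(4).tolist(),"z",R[:,2].round(4).tolist(),"x",R[:,0].round(4).tolist(),"F",np.round(s["wrist_force"],1).tolist(),"op",round(s["opening"],4))
    with open("log.txt","a") as f:f.write(" ".join(map(repr,map(float,[*q,*p,*R.ravel()])))+"\n")
    return s,q,R,p
E
python3 - <<'E'
from h import *
st();p,d,M,K=save("wrist","w2");P=cloud(d,M,K);H,S,V=hsv(p)
m=(H>95)&(H<112)&(S>90)&(V>60)&(d>0)&(np.hypot(P[...,0]-.55,P[...,1]-.3)<.12)
print(m.sum())
rng=np.random.default_rng(0);Q=P[m]
for k in range(6):
    best=None
    for _ in range(600):
        a=Q[rng.integers(len(Q),size=3)];n=np.cross(a[1]-a[0],a[2]-a[0]);L=np.linalg.norm(n)
        if L<3e-5:continue
        n/=L;i=abs((Q-a[0])@n)<.0015
        if best is None or i.sum()>best.sum():best=i
    A=Q[best];c=A.mean(0);n=np.linalg.svd(A-c,full_matrices=False)[2][2];n*=np.sign((M[:3,3]-c)@n)
    print(best.sum(),"n",n.round(3),"c",c.round(4),"off",round(n@c,4));Q=Q[~best]
    if len(Q)<100:break
E
```

```text
t 3.05 q [0.4157, 0.1654, 1.0327, 0.0415, 1.9067, -0.871] p [0.5103, 0.3021, 0.3336] z [0.0176, 0.0505, -0.9986] x [-0.9638, 0.2666, -0.0035] F [-0.5, 0.5, 0.4] op 0.0937
6106
2541 n [-0.254  0.587  0.768] c [0.5717 0.2701 0.0668] off 0.0645
1818 n [-0.431 -0.779  0.456] c [0.5695 0.3379 0.092 ] off -0.4665
993 n [ 0.857 -0.222  0.465] c [0.5253 0.3181 0.0943] off 0.4234
335 n [-0.253  0.586  0.77 ] c [0.5362 0.3588 0.1236] off 0.1695
203 n [-0.237 -0.809  0.538] c [0.5198 0.2931 0.0936] off -0.3099
106 n [-0.276  0.614  0.74 ] c [0.575  0.2658 0.0725] off 0.0579
```

View pics/w2.png

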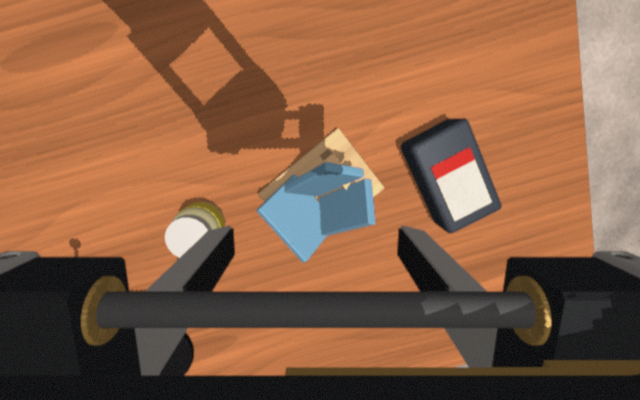

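In the wrist view the cradle is at about (320,210), with the jar at (190,230) and the clay block at (450,175). The plane fits give the trough axis: 40° lean towards azimuth 113°. Next I fit a kinematic model from the states logged so far, so I can plan the tilting.

```bash
cat > kin.py <<'E'
import numpy as np
from scipy.spatial.transform import Rotation as Ro
from scipy.optimize import least_squares
LO=np.array([-3.1,-.76,.27,-1.08,.17,-2.57]);HI=np.array([3.1,2.03,2.55,4.22,2.65,2.57])
def rz(a):return Ro.from_euler('z',a).as_matrix()
def ry(a):return Ro.from_euler('y',a).as_matrix()
def fk(q,k):  # k=a1,d1,L2,e,L4,L6
    A=rz(q[0]);p=A@[k[0],0,k[1]];A=A@ry(q[1]);p=p+A@[0,0,k[2]];A=A@ry(q[2]);p=p+A@[k[3],0,k[4]]
    A=A@rz(q[3])@ry(q[4]);p=p+A@[0,0,k[5]];A=A@rz(q[5]);return p,A
E
python3 - <<'E'
from kin import *
D=[([1.206,.088,1.372,0,1.684,-.103],[.142,.531,.204]),([1.241,.866,.283,.001,2.002,-.067],[.2168,.8093,.2059]),([.4157,.1654,1.0327,.0415,1.9067,-.871],[.5103,.3021,.3336])]
best=None
for s0 in([.1,.4,.4,.0,.4,.2],[0,.3,.3,.05,.3,.3]):
    f=least_squares(lambda k:np.concatenate([fk(q,k)[0]-p for q,p in D]+[1e-3*(k-s0)]),s0);print(f.x.round(4),(f.fun[:9]*1e3).round(2))
for q,p in D:print(fk(q,f.x)[1].round(3).tolist())
o=np.linalg.solve([[-.254,.587,.768],[-.431,-.779,.456],[.857,-.222,.465]],[.0645,-.432,.4579]);print("cradle o",o)
E
```

```text
[-0.0881  1.1205  0.5283 -0.0425  0.5988  1.5533] [ 52.44 -21.85  -2.1   50.23 -24.84 -12.44  12.    -5.04  14.54]
[-0.0881  1.1205  0.5283 -0.0425  0.5988  1.5533] [ 52.44 -21.85  -2.1   50.23 -24.84 -12.44  12.    -5.04  14.54]
[[-0.259, -0.966, -0.001], [-0.966, 0.259, -0.002], [0.002, 0.0, -1.0]]
[[-0.259, -0.966, -0.004], [-0.966, 0.259, -0.009], [0.009, 0.002, -1.0]]
[[-0.266, -0.964, 0.018], [-0.963, 0.267, 0.051], [-0.053, -0.003, -0.999]]
cradle o [0.57151699 0.27508325 0.06274928]
```

```bash
cat > kin.py <<'E'
import numpy as np
from scipy.spatial.transform import Rotation as Ro
from scipy.optimize import least_squares
LO=np.array([-3.1,-.76,.27,-1.08,.17,-2.57]);HI=np.array([3.1,2.03,2.55,4.22,2.65,2.57])
def rz(a):c,s=np.cos(a),np.sin(a);return np.array([[c,-s,0],[s,c,0],[0,0,1.]])
def ry(a):c,s=np.cos(a),np.sin(a);return np.array([[c,0,s],[0,1,0],[-s,0,c]])
def fk(q,k):  # k=a1,d1,L2,e,L4,L6,lat
    A=rz(q[0]);p=A@[k[0],k[6],k[1]];A=A@ry(q[1]);p=p+A@[0,0,k[2]];A=A@ry(q[2]);p=p+A@[k[3],0,k[4]]
    A=A@rz(q[3])@ry(q[4]);p=p+A@[0,0,k[5]];A=A@rz(q[5]+np.pi/2);return p,A
E
python3 - <<'E'
from kin import *
D=[([1.206,.088,1.372,0,1.684,-.103],[.142,.531,.204]),([1.241,.866,.283,.001,2.002,-.067],[.2168,.8093,.2059]),([.4157,.1654,1.0327,.0415,1.9067,-.871],[.5103,.3021,.3336])]
for s0 in([.1,.4,.4,.0,.4,.2,.05],[0,.3,.3,.0,.3,.3,.05],[0,.3,.4,.0,.4,.35,.05]):
    f=least_squares(lambda k:np.concatenate([fk(q,k)[0]-p for q,p in D]+[1e-3*(k-s0)]),s0);print(f.x.round(4),(f.fun[:9]*1e3).round(2))
E
```

```text
[-0.0016  0.1481  0.4487  0.1009  0.5016  0.3463  0.0567] [ 0.05 -0.02 -0.   -0.06  0.02 -0.01  0.01 -0.    0.01]
[-0.0016  0.1481  0.4487  0.1009  0.5016  0.3463  0.0567] [ 0.05 -0.02 -0.   -0.06  0.02 -0.01  0.01 -0.    0.01]
[-0.0016  0.1482  0.4487  0.1009  0.5016  0.3463  0.0567] [ 0.05 -0.02 -0.   -0.06  0.02 -0.01  0.01 -0.    0.01]
```

```bash
cat >> kin.py <<'E'
K=np.array([-0.0016,0.1481,0.4487,0.1009,0.5016,0.3463,0.0567])
SP=np.array([2.79,2.79,3.14,3.14,3.14,3.14])*.07
def ik(q,pt,Rt,w,free=False):
    f=lambda x:(lambda p,R:np.r_[p-pt,w*Ro.from_matrix(Rt@R.T).as_rotvec()])(*fk(x,K))
    lo,hi=(LO,HI) if free else (np.maximum(LO,q-SP),np.minimum(HI,q+SP))
    return least_squares(f,np.clip(q,lo+1e-6,hi-1e-6),bounds=(lo,hi)).x
def call(q,rows,w):  # rows: (t_mm,yaw) relative to start
    p0,R0=fk(q,K)
    for t,y in rows:
        pt=p0+R0@np.array(t)/1e3;Rt=R0@rz(y);p,R=fk(q,K)
        d=pt-p;d*=min(1,.05/max(1e-9,np.linalg.norm(d)));r=Ro.from_matrix(Rt@R.T).as_rotvec();r*=min(1,.15/max(1e-9,np.linalg.norm(r)))
        q=ik(q,p+d,Ro.from_rotvec(r).as_matrix()@R,w)
    return q
E
python3 - <<'E'
from kin import *
for w in(.05,.1,.2,.3,.5,1):
    q=np.array([1.206,.088,1.372,0,1.684,-.103])
    q=call(q,[([0,y,-20],0) for y in(40,80,130,180,230,280,300,300)],w);p,R=fk(q,K);print(w,p.round(4),R[:,2].round(3),end=" | ")
    q=call(q,[([0,y,0],0) for y in(50,100,150,200)],w);p,R=fk(q,K);print(p.round(4),R[:,2].round(3),q.round(3))
print("obs [.2168 .8093 .2059] .. [.2264 .845 .1778] [.015 .054]")
E
```

```text
0.05 [0.2196 0.8204 0.2231] [ 0.011  0.042 -0.999] | [0.2697 1.0072 0.2306] [ 0.139  0.52  -0.843] [ 1.243  0.909  0.27   0.036  1.396 -0.062]
0.1 [0.2194 0.8196 0.2226] [ 0.01   0.039 -0.999] | [0.2649 0.9892 0.226 ] [ 0.127  0.474 -0.871] [ 1.243  0.903  0.27   0.033  1.457 -0.061]
0.2 [0.2187 0.8171 0.2213] [ 0.008  0.03  -1.   ] | [0.2503 0.935  0.2082] [ 0.087  0.326 -0.941] [ 1.242  0.895  0.27   0.023  1.633 -0.061]
0.3 [0.2181 0.8147 0.2201] [ 0.005  0.021 -1.   ] | [0.237  0.8854 0.1896] [ 0.047  0.178 -0.983] [ 1.243  0.9    0.27   0.013  1.787 -0.063]
0.5 [0.2173 0.8116 0.2185] [ 0.003  0.01  -1.   ] | [0.228  0.8516 0.1774] [ 0.019  0.071 -0.997] [ 1.243  0.908  0.27   0.005  1.89  -0.064]
1 [0.2166 0.8092 0.2173] [ 0.     0.002 -1.   ] | [0.2235 0.8349 0.1714] [ 0.004  0.017 -1.   ] [ 1.243  0.914  0.27   0.002  1.94  -0.065]
obs [.2168 .8093 .2059] .. [.2264 .845 .1778] [.015 .054]
```

```bash
python3 - <<'E'
from kin import *
w=.55;rng=np.random.default_rng(1);out=[]
for pitch0 in(0,.3,.5):   # outward tilt of tool
  for lim in("q2lo","q3lo","q3hi","q5lo","q5hi"):
    res=[]
    for _ in range(60):
        q=np.zeros(6);q[1]=rng.uniform(-.76,1.2);q[2]=rng.uniform(.27,2.55);q[4]=np.pi-pitch0-q[1]-q[2]
        j={'2':1,'3':2,'5':4}[lim[1]];b=(LO if lim[2:]=="lo" else HI)[j]
        if j==4:q[4]=b;q[2]=np.pi-pitch0-q[1]-b
        else:q[j]=b;q[4]=np.pi-pitch0-q[1]-q[2]
        if (q<LO-1e-9).any() or (q>HI+1e-9).any():continue
        p,R=fk(q,K)
        if p[2]<.2 or p[2]>.75 or p[0]<.2:continue
        for a in np.arange(0,6.28,.785):
            t=np.array([np.cos(a),0,np.sin(a)])*.05
            x=ik(q,p+t,R,w);p2,R2=fk(x,K);dp=np.pi-pitch0-x[1]-x[2]-x[4]
            res.append((np.degrees(dp),p.round(2)[[0,2]].tolist(),round(np.degrees(a)),(p2-p).round(3)[[0,2]].tolist(),q.round(2)[[1,2,4]].tolist()))
    res.sort(key=lambda r:r[0])
    if res:print(pitch0,lim,"out",res[-1],"in",res[0])
E
```

```text
0 q3lo out (np.float64(2.126308916373376), [0.82, 0.25], 45, [0.004, 0.017], [0.82, 0.27, 2.05]) in (np.float64(-0.8131174814396307), [0.76, 0.34], 225, [-0.023, -0.027], [0.71, 0.27, 2.17])
0 q5hi out (np.float64(2.279870315921474), [0.3, 0.64], 90, [0.002, 0.013], [-0.06, 0.55, 2.65]) in (np.float64(-0.44598416757286224), [0.42, 0.63], 225, [-0.029, -0.021], [0.21, 0.28, 2.65])
0.3 q2lo out (np.float64(1.022212753582745e-05), [0.21, 0.44], 90, [0.0, 0.05], [-0.76, 1.51, 2.09]) in (np.float64(-2.1483250625448305), [0.29, 0.24], 180, [-0.02, 0.007], [-0.76, 1.93, 1.67])
0.3 q3lo out (np.float64(2.267846316533311), [0.84, 0.39], 45, [0.007, 0.013], [0.66, 0.27, 1.91]) in (np.float64(-0.8922472924016358), [0.82, 0.42], 225, [-0.024, -0.026], [0.62, 0.27, 1.95])
0.3 q5hi out (np.float64(2.1838321526583337), [0.22, 0.73], 90, [0.005, 0.013], [-0.17, 0.36, 2.65]) in (np.float64(-0.49487654216321647), [0.25, 0.74], 270, [0.003, -0.033], [-0.1, 0.29, 2.65])
0.5 q2lo out (np.float64(2.1919562434205364e-05), [0.37, 0.2], 0, [0.05, -0.0], [-0.76, 2.06, 1.34]) in (np.float64(-2.295486784543108), [0.26, 0.49], 225, [-0.013, -0.017], [-0.76, 1.46, 1.94])
0.5 q3lo out (np.float64(2.3194868028322913), [0.88, 0.44], 45, [0.008, 0.012], [0.63, 0.27, 1.74]) in (np.float64(-0.9219910263706697), [0.86, 0.47], 225, [-0.025, -0.026], [0.59, 0.27, 1.79])
```

```bash
cat >> h.py <<'E'
def rel(*wps):
    s,q,R,p=st()
    for w in wps:print("  ",w,"-> tool mm",(R.T@(np.array(w)-p)*1e3).round(0).tolist(),"dist",round(np.linalg.norm(np.array(w)-p)*1e3))
E
```

>>> {"name": "step_arm", "arguments": {"jaw": [94,94,94,94,94,94,94,94], "translation": [[10,-38,-29],[21,-76,-58],[32,-114,-87],[43,-152,-116],[54,-190,-145],[65,-228,-174],[76,-266,-203],[86,-302,-233]], "yaw": [0.15,0.3,0.45,0.6,0.75,0.9,1.05,1.2]}}

```text
time_s: 3.9
tool_pos: [0.3403, 0.0254, 0.5518]
eef_rot: [[-0.106, 0.994, 0.018], [0.993, 0.105, 0.051], [0.049, 0.023, -0.999]]
wrist_force: [0.9, -0.6, 0.3]
opening: 0.0942
```

```bash
python3 -c "
from h import *
rel((.25,-.15,.6),(.1,-.28,.62),(-.08,-.3,.63),(-.1,-.29,.72))"
```

```text
t 3.9 q [-0.1478, -0.1738, 0.8995, 0.0793, 2.4043, -0.195] p [0.3403, 0.0254, 0.5518] z [0.0178, 0.0512, -0.9985] x [-0.1065, 0.9931, 0.049] F [0.9, -0.6, 0.3] op 0.0942
   (0.25, -0.15, 0.6) -> tool mm [-162.0, -107.0, -59.0] dist 203
   (0.1, -0.28, 0.62) -> tool mm [-274.0, -270.0, -88.0] dist 395
   (-0.08, -0.3, 0.63) -> tool mm [-275.0, -450.0, -102.0] dist 537
   (-0.1, -0.29, 0.72) -> tool mm [-258.0, -467.0, -192.0] dist 567
```

>>> {"name": "step_arm", "arguments": {"jaw": [94,94,94,94,94,94,94,94], "translation": [[-40,-26,-15],[-80,-53,-30],[-120,-80,-45],[-162,-107,-59],[-190,-148,-66],[-218,-190,-73],[-246,-230,-80],[-274,-270,-88]], "yaw": [0.15,0.3,0.45,0.6,0.75,0.9,1.05,1.2]}}

```text
time_s: 4.7
tool_pos: [0.103, -0.279, 0.6195]
eef_rot: [[0.889, 0.459, 0.015], [0.457, -0.888, 0.047], [0.035, -0.035, -0.999]]
wrist_force: [0.6, -1.3, -0.4]
opening: 0.094
```

```bash
python3 -c "
from h import *
rel((-.05,-.3,.63),(-.1,-.29,.64),(-.1,-.29,.75))"
```

```text
t 4.7 q [-1.4338, -0.0991, 0.6581, 0.0428, 2.6268, -0.3023] p [0.103, -0.279, 0.6195] z [0.0148, 0.047, -0.9988] x [0.8885, 0.4575, 0.0347] F [0.6, -1.3, -0.4] op 0.094
   (-0.05, -0.3, 0.63) -> tool mm [-145.0, -52.0, -14.0] dist 155
   (-0.1, -0.29, 0.64) -> tool mm [-185.0, -84.0, -24.0] dist 204
   (-0.1, -0.29, 0.75) -> tool mm [-181.0, -88.0, -134.0] dist 242
```

>>> {"name": "step_arm", "arguments": {"jaw": [94,94,94,94,94,94], "translation": [[-46,-21,-6],[-92,-42,-12],[-139,-63,-18],[-185,-84,-24],[-184,-85,-60],[-184,-85,-60]], "yaw": [0,0,0,0,0,0]}}

```text
time_s: 5.3
tool_pos: [-0.1012, -0.2932, 0.6399]
eef_rot: [[0.888, 0.46, -0.004], [0.46, -0.888, 0.021], [0.006, -0.02, -1.0]]
wrist_force: [-0.2, 0.5, -0.6]
opening: 0.0941
```

```bash
python3 -c "
from h import *
rel((.1,-.3,.6),(.35,-.3,.5))"
```

```text
t 5.3 q [-2.0714, -0.0395, 0.543, -0.0283, 2.6545, -1.003] p [-0.1012, -0.2932, 0.6399] z [-0.0037, 0.0209, -0.9998] x [0.8881, 0.4596, 0.0063] F [-0.2, 0.5, -0.6] op 0.0941
   (0.1, -0.3, 0.6) -> tool mm [175.0, 99.0, 39.0] dist 205
   (0.35, -0.3, 0.5) -> tool mm [397.0, 216.0, 138.0] dist 472
```

>>> {"name": "step_arm", "arguments": {"jaw": [94,94,94,94,94,94,94,94], "translation": [[43,21,13],[86,42,26],[129,63,40],[172,84,53],[215,105,66],[258,127,80],[301,148,93],[345,170,107]], "yaw": [0,0,0,0,0,0,0,0]}}

```text
time_s: 6.1
tool_pos: [0.286, -0.2788, 0.5324]
eef_rot: [[0.884, 0.467, -0.0], [0.467, -0.884, 0.021], [0.009, -0.018, -1.0]]
wrist_force: [-0.1, -0.4, -0.1]
opening: 0.094
```

>>> {"name": "step_arm", "arguments": {"jaw": [94,94,94,94,94,94,94], "translation": [[43,21,13],[86,42,26],[129,63,40],[172,84,53],[215,105,66],[258,127,81],[258,127,81]], "yaw": [0,0,0,0,0,0,0]}}

```text
time_s: 6.8
tool_pos: [0.5772, -0.2703, 0.44]
eef_rot: [[0.883, 0.469, -0.013], [0.47, -0.882, 0.031], [0.003, -0.034, -0.999]]
wrist_force: [0.6, -0.6, -2.2]
opening: 0.094
```

```bash
python3 - <<'E'
from h import *
st();p,d,M,K=save("wrist","w3");P=cloud(d,M,K);H,S,V=hsv(p)
near=(np.hypot(P[...,0]-.55,P[...,1]+.29)<.1)&(d>0)
m=near&(P[...,2]>.25);print("stub",m.sum(),P[m].mean(0).round(4),np.median(P[m][:,2]))
c=cv2.findContours(m.astype(np.uint8),0,2)[0];c=max(c,key=cv2.contourArea);r=cv2.minAreaRect(c);b=cv2.boxPoints(r);B=plane(b,.262,M,K)
print(r,B.round(4).tolist(),"ctr",B.mean(0).round(4))
for i in range(4):e=B[(i+1)%4]-B[i];print(np.linalg.norm(e).round(4),np.degrees(np.arctan2(e[1],e[0])).round(1))
for nm,mm in(("orange",(H>4)&(H<18)&(S>170)&(V>120)),("red",((H<4)|(H>174))&(S>130)),("green",(H>40)&(H<85)&(S>100))):
    mm=mm&near&(P[...,2]>.12)
    if mm.sum():print(nm,mm.sum(),P[mm].mean(0).round(4))
w=near&(P[...,2]>.062)&(P[...,2]<.078);Q=P[w];f=np.linalg.lstsq(np.c_[Q[:,:2],np.ones(len(Q))],(Q[:,:2]**2).sum(1),rcond=None)[0] if 0 else None
cv2.imwrite("pics/w3c.png",cv2.resize(p[60:300,200:440],None,fx=2.5,fy=2.5))
for z0,z1 in((.19,.21),(.205,.213)):
    k=near&(P[...,2]>z0)&(P[...,2]<z1);print(z0,P[k].mean(0).round(4),k.sum())
E
```

```text
t 6.8 q [-0.5379, 0.4351, 0.4674, 0.026, 2.2666, 0.5603] p [0.5772, -0.2703, 0.44] z [-0.0135, 0.0313, -0.9994] x [0.8829, 0.4696, 0.0028] F [0.6, -0.6, -2.2] op 0.094
stub 73564 [ 0.5993 -0.2655  0.5503] 0.5570609567309255
((319.5, 312.0), (174.0, 639.0), 90.0) [[0.357, 0.0381, 0.262], [0.7055, -0.5994, 0.262], [0.5287, -0.7485, 0.262], [0.1147, -0.0292, 0.262]] ctr [ 0.4265 -0.3347  0.262 ]
0.7265 -61.3
0.2313 -139.8
0.83 119.9
0.2515 15.5
orange 81 [ 0.53   -0.2703  0.1902]
red 36 [ 0.5792 -0.266   0.3337]
green 322 [ 0.5913 -0.2545  0.553 ]
0.19 [ 0.563  -0.2842  0.2009] 880
0.205 [ 0.5655 -0.2868  0.2082] 312
```

View pics/w3c.png

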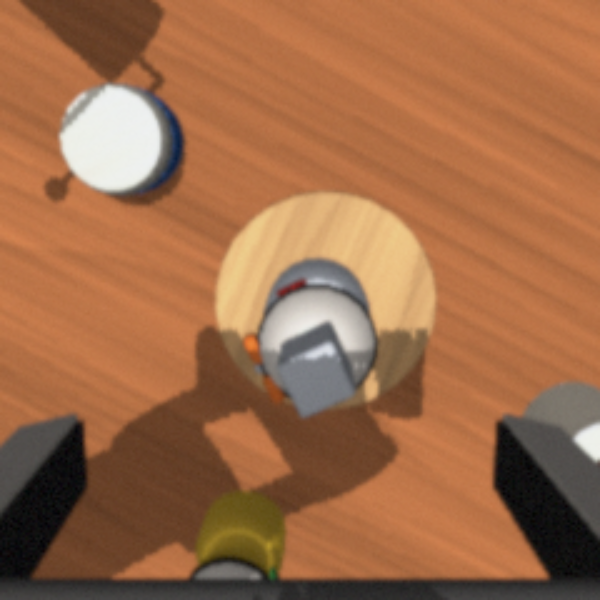

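The bust stands at about (320,340) in the crop, stub top at (318,375), goggles at (252,345) on its left, red dot at (292,290). My stub mask caught the gripper, so I'll restrict it.

```bash
python3 - <<'E'
from h import *
p,d,M,K=load("w3");P=cloud(d,M,K);H,S,V=hsv(p)
near=(np.hypot(P[...,0]-.555,P[...,1]+.285)<.1)&(d>0)
m=near&(P[...,2]>.254)&(P[...,2]<.27)
b,l=blobs(m,20);i=max(b)[2];m=l==i;print("stub",m.sum(),P[m].mean(0).round(4))
r=cv2.minAreaRect(P[m][:,:2].astype(np.float32)*1000);print("rect",r)
for nm,mm in(("orange",(H>4)&(H<18)&(S>170)&(V>120)),("red",((H<4)|(H>174))&(S>130)&(V<200))):
    mm=mm&near&(P[...,2]>.12)&(P[...,2]<.21)
    if mm.sum():print(nm,mm.sum(),P[mm].mean(0).round(4))
k=near&(P[...,2]>.06)&(P[...,2]<.08)&(H>8)&(H<25);c=cv2.findContours((near&(P[...,2]>.06)&(P[...,2]<.5)).astype(np.uint8),0,2)[0]
print("wheel bbox",P[k].min(0).round(3),P[k].max(0).round(3))
q=near&(P[...,2]>.13)&(P[...,2]<.211);Q=P[q]
from scipy.optimize import least_squares
k=near&(P[...,2]>.172)&(P[...,2]<.186)  # head side z 102..116
print("head side",k.sum());Q=P[k][:,:2]
f=least_squares(lambda c:np.hypot(*(Q-c).T)-.032,[.55,-.285],loss="soft_l1",f_scale=.002);print("head centre",f.x.round(4))
Q=P[near&(P[...,2]>.105)&(P[...,2]<.116)];Q=Q[:,:2];print("plinth/neck top ring",len(Q),((Q.min(0)+Q.max(0))/2).round(4))
# stub side faces
k=near&(P[...,2]>.215)&(P[...,2]<.252);Q=P[k];print("stubside",k.sum(),Q.mean(0).round(4))
r=cv2.minAreaRect(P[near&(P[...,2]>.22)&(P[...,2]<.27)&(np.hypot(P[...,0]-.56,P[...,1]+.285)<.04)][:,:2].astype(np.float32)*1000);print("rect all",r)
E
```

```text
stub 628 [ 0.5558 -0.2898  0.2622]
rect ((554.8545532226562, -290.40753173828125), (28.389657974243164, 27.938861846923828), 53.352210998535156)
orange 81 [ 0.53   -0.2703  0.1902]
red 19 [ 0.5744 -0.2643  0.1834]
wheel bbox [ 0.485 -0.368  0.061] [ 0.634 -0.22   0.079]
head side 46
head centre [ 0.554  -0.2881]
plinth/neck top ring 93 [ 0.566  -0.2863]
stubside 176 [ 0.5642 -0.2845  0.2342]
rect all ((554.9231567382812, -290.3497314453125), (28.632524490356445, 27.998117446899414), 53.53440475463867)
```

```bash
cat > plan.py <<'E'
from kin import *
def n(v):return v/np.linalg.norm(v)
A=np.array([.6063,.0922,.25]);B=np.array([.5668,-.0624,.25]);F=(A+B)/2
h=n(np.cross(A-B,[0,0,1]));up=np.array([0,0,1.]);c,s=np.cos(np.pi/6),np.sin(np.pi/6)
Xs=c*h+s*up;Zs=-s*h+c*up;Ys=np.cross(Zs,Xs)
show={"left":np.c_[-Ys,Xs,Zs],"face":np.c_[Xs,Ys,Zs],"right":np.c_[Ys,-Xs,Zs]} # bust frames
side={"left":[0,.033,.108],"face":[.033,0,.108],"right":[0,-.033,.108]}
tz=n(np.array([-.254,.587,.768]));tz=n(np.r_[n(tz[:2])*np.sin(np.radians(40)),np.cos(np.radians(40))]);tx=n(np.r_[-n(tz[:2])*np.cos(np.radians(40)),np.sin(np.radians(40))])
Ct=np.c_[tx,np.cross(tz,tx),tz];Co=np.array([.5715,.2751,.0627])
az0=np.radians(143.4);Bp=np.array([.555,-.290,.070])
Rb0=rz(az0)
def tool_in_bust(k):  # tool axes in bust frame: z down, y at k*90
    a=k*np.pi/2;y=np.array([np.cos(a),np.sin(a),0]);z=np.array([0,0,-1.]);return np.c_[np.cross(y,z),y,z]
E
python3 - <<'E'
from plan import *
print("F",F,"h az",np.degrees(np.arctan2(h[1],h[0])),"Ct z",tz)
for k in range(4):
    T=tool_in_bust(k);tt=np.array([0,0,.149])
    out=[]
    for nm,(p,R) in {"pick":(Bp+[0,0,.149],Rb0),**{m:(F+show[m]@(tt-side[m]),show[m]) for m in show},"cr":(Co+Ct@tt,Ct)}.items():
        best=None
        for q6 in(-2,-1,0,1,2):
          for q4 in(-.4,.5):
            q=ik(np.array([np.arctan2(p[1],p[0])-.1,.4,.9,q4,1.6,q6]),p,R@T,.5,True);e=fk(q,K);er=np.linalg.norm(e[0]-p)*1e3+np.degrees(np.linalg.norm(Ro.from_matrix(e[1].T@R@T).as_rotvec()))
            if best is None or er<best[0]:best=(er,q)
        out.append((nm,round(best[0],1),best[1].round(2).tolist()))
    print(k,*out,sep="\n  ")
for m in show:print(m,(F+show[m]@(tt-side[m])).round(4))
print("cr",(Co+Ct@tt).round(4))
E
```

```text
F [0.58655 0.0149  0.25   ] h az -14.332343051595272 Ct z [-0.25526686  0.58992774  0.76604444]
0
  ('pick', np.float64(128.9), [-0.33, 0.22, 1.23, -0.13, 1.67, -2.57])
  ('left', np.float64(0.0), [0.04, -0.31, 1.69, -0.15, 1.25, 1.87])
  ('face', np.float64(0.0), [0.04, -0.31, 1.69, -0.15, 1.25, 0.3])
  ('right', np.float64(0.0), [0.04, -0.31, 1.69, -0.15, 1.25, -1.28])
  ('cr', np.float64(0.0), [0.83, 0.51, 1.06, -0.66, 1.84, 1.9])
1
  ('pick', np.float64(0.0), [-0.57, 0.26, 1.15, -0.0, 1.74, 1.64])
  ('left', np.float64(0.0), [0.04, -0.31, 1.69, -0.15, 1.25, 0.3])
  ('face', np.float64(0.0), [0.04, -0.31, 1.69, -0.15, 1.25, -1.28])
  ('right', np.float64(47.5), [0.21, -0.29, 1.71, -0.32, 1.25, -2.57])
  ('cr', np.float64(0.0), [0.83, 0.51, 1.06, -0.66, 1.84, 0.32])
2
  ('pick', np.float64(0.0), [-0.57, 0.26, 1.15, 0.0, 1.74, 0.07])
  ('left', np.float64(0.0), [0.04, -0.31, 1.69, -0.15, 1.25, -1.28])
  ('face', np.float64(47.5), [0.21, -0.29, 1.71, -0.32, 1.25, -2.57])
  ('right', np.float64(0.0), [0.04, -0.31, 1.69, -0.15, 1.25, 1.87])
  ('cr', np.float64(0.0), [0.83, 0.51, 1.06, -0.66, 1.84, -1.25])
3
  ('pick', np.float64(0.0), [-0.57, 0.26, 1.15, -0.0, 1.74, -1.5])
  ('left', np.float64(47.5), [0.21, -0.29, 1.71, -0.32, 1.25, -2.57])
  ('face', np.float64(0.0), [0.04, -0.31, 1.69, -0.15, 1.25, 1.87])
  ('right', np.float64(0.0), [0.04, -0.31, 1.69, -0.15, 1.25, 0.3])
  ('cr', np.float64(64.6), [0.9, 0.48, 1.19, -0.67, 1.78, -2.57])
left [0.539 0.027 0.269]
face [0.539 0.027 0.269]
right [0.539 0.027 0.269]
cr [0.5335 0.363  0.1768]
```

Bust: stub centre (0.555, -0.290), face azimuth 143.4°, with the goggles and red dot agreeing. No single grasp keeps joint 6 in range for all three views plus the cradle. So I'll grip it now, turn it +90° in yaw on the turntable, then regrasp with the jaw a half turn round.

>>> {"name": "step_arm", "arguments": {"jaw": [94,94,94,94,94,94,94,94], "translation": [[-14,4,20],[-29,8,50],[-29,9,80],[-29,10,110],[-29,11,130],[-29,12,145],[-29,12,150],[-29,12,150]], "yaw": [-0.15,-0.3,-0.443,-0.443,-0.443,-0.443,-0.443,-0.443]}}

```text
time_s: 7.65
tool_pos: [0.5492, -0.2928, 0.3013]
eef_rot: [[0.602, 0.798, -0.001], [0.798, -0.602, 0.022], [0.017, -0.014, -1.0]]
wrist_force: [0.2, 0.4, -0.3]
opening: 0.0942
```

```bash
python3 -c "
from h import *
s,q,R,p=st();print(np.degrees(np.arctan2(R[1,1],R[0,1])));rel((.555,-.29,.219))"
```

```text
t 7.65 q [-0.5912, 0.2663, 0.9758, 0.0192, 1.9124, 0.0616] p [0.5492, -0.2928, 0.3013] z [-0.0007, 0.0223, -0.9998] x [0.6024, 0.798, 0.0174] F [0.2, 0.4, -0.3] op 0.0942
-37.034163948224375
t 7.65 q [-0.5912, 0.2663, 0.9758, 0.0192, 1.9124, 0.0616] p [0.5492, -0.2928, 0.3013] z [-0.0007, 0.0223, -0.9998] x [0.6024, 0.798, 0.0174] F [0.2, 0.4, -0.3] op 0.0942
   (0.555, -0.29, 0.219) -> tool mm [4.0, 4.0, 82.0] dist 83
```

>>> {"name": "step_arm", "arguments": {"jaw": [94,94,94,94,60,40,28,27], "translation": [[4,3,20],[4,3,50],[4,4,78],[4,4,80],[4,4,80],[4,4,80],[4,4,80],[4,4,80]], "yaw": [0,0,0,0,0,0,0,0], "squeeze": 30}}

```text
time_s: 8.45
tool_pos: [0.5554, -0.2919, 0.2213]
eef_rot: [[0.603, 0.797, 0.0], [0.797, -0.603, 0.022], [0.017, -0.013, -1.0]]
wrist_force: [-0.1, -0.2, -0.3]
opening: 0.0654
```

>>> {"name": "step_arm", "arguments": {"jaw": [20,10,10], "translation": [[0,0,0],[0,0,0],[0,0,0]], "yaw": [0,0,0], "squeeze": 30}}

```text
time_s: 8.75
tool_pos: [0.5548, -0.2915, 0.2193]
eef_rot: [[0.603, 0.797, -0.003], [0.797, -0.603, 0.024], [0.017, -0.016, -1.0]]
wrist_force: [-0.6, 0.6, 0.2]
opening: 0.0413
```

>>> {"name": "step_arm", "arguments": {"jaw": [10,10,10,10,10,10,10,10], "translation": [[0,0,0],[0,0,0],[0,0,0],[0,0,-6],[0,0,-12],[0,0,-12],[0,0,-12],[0,0,-12]], "yaw": [0,0,0,0,0,0.1,0.25,0.4]}}

```text
time_s: 9.55
tool_pos: [0.5548, -0.2918, 0.2313]
eef_rot: [[0.869, 0.494, -0.003], [0.494, -0.869, 0.024], [0.009, -0.022, -1.0]]
wrist_force: [0.3, 0.4, -2.0]
opening: 0.0275
```

>>> {"name": "step_arm", "arguments": {"jaw": [10,10,10,10,10,10,10,10], "translation": [[0,0,0],[0,0,0],[0,0,0],[0,0,0],[0,0,0],[0,0,0],[0,0,0],[0,0,0]], "yaw": [0.15,0.3,0.45,0.6,0.75,0.9,1.05,1.17]}}

```text
time_s: 10.35
tool_pos: [0.5548, -0.2918, 0.2312]
eef_rot: [[0.795, -0.607, -0.003], [-0.607, -0.794, 0.024], [-0.017, -0.017, -1.0]]
wrist_force: [-0.2, -0.3, -3.3]
opening: 0.0277
```

```bash
python3 -c "
from h import *
st();save('scene','s4')"
```

```text
t 10.35 q [-0.5847, 0.269, 1.1103, 0.0184, 1.7779, 1.6422] p [0.5548, -0.2918, 0.2312] z [-0.0031, 0.0237, -0.9997] x [0.7945, -0.607, -0.0169] F [-0.2, -0.3, -3.3] op 0.0277
```

>>> {"name": "step_arm", "arguments": {"jaw": [10,10,10,10,10,70,70,70], "translation": [[0,0,4],[0,0,8],[0,0,10],[0,0,12],[0,0,12],[0,0,12],[0,0,12],[0,0,12]], "yaw": [0,0,0,0,0,0,0,0]}}

```text
time_s: 11.2
tool_pos: [0.5551, -0.2917, 0.2198]
eef_rot: [[0.798, -0.603, -0.002], [-0.603, -0.798, 0.023], [-0.015, -0.017, -1.0]]
wrist_force: [0.9, -0.3, -0.2]
opening: 0.0486
```

>>> {"name": "step_arm", "arguments": {"jaw": [75,75,75,75,75,75,75,75], "translation": [[0,0,0],[0,0,0],[0,0,0],[0,0,0],[0,0,0],[0,0,0],[0,0,0],[0,0,0]], "yaw": [0,0,-0.15,-0.3,-0.45,-0.6,-0.75,-0.9]}}

```text
time_s: 12.0
tool_pos: [0.5548, -0.2915, 0.2193]
eef_rot: [[0.967, 0.256, -0.002], [0.256, -0.966, 0.023], [0.004, -0.023, -1.0]]
wrist_force: [0.5, 0.7, -0.3]
opening: 0.0748
```

>>> {"name": "step_arm", "arguments": {"jaw": [75,75,75,75,75,75,75,75], "translation": [[0,0,0],[0,0,0],[0,0,0],[0,0,0],[0,0,0],[0,0,0],[0,0,0],[0,0,0]], "yaw": [-0.15,-0.3,-0.45,-0.6,-0.75,-0.9,-1.05,-1.2]}}

```text
time_s: 12.8
tool_pos: [0.5548, -0.2915, 0.2193]
eef_rot: [[0.111, 0.994, -0.003], [0.994, -0.111, 0.023], [0.023, -0.005, -1.0]]
wrist_force: [-1.1, 0.4, -0.0]
opening: 0.075
```

>>> {"name": "step_arm", "arguments": {"jaw": [75,75,75,75,75,75,75,75], "translation": [[0,0,0],[0,0,0],[0,0,0],[0,0,0],[0,0,0],[0,0,0],[0,0,0],[0,0,0]], "yaw": [-0.15,-0.3,-0.45,-0.6,-0.75,-0.9,-1.04,-1.04]}}

```text
time_s: 13.6
tool_pos: [0.5548, -0.2915, 0.2193]
eef_rot: [[-0.797, 0.604, -0.003], [0.604, 0.797, 0.023], [0.016, 0.017, -1.0]]
wrist_force: [-0.4, -0.1, -0.2]
opening: 0.0752
```

```bash
python3 - <<'E'
from h import *
s,q,R,p0=st();print("jaw az",np.degrees(np.arctan2(R[1,1],R[0,1])))
p,d,M,K=save("top","t5");P=cloud(d,M,K)
p,d,M,K=save("scene","s5");cv2.imwrite("pics/s5c.png",cv2.resize(p[90:210,220:340],None,fx=4,fy=4,interpolation=cv2.INTER_CUBIC))
E
```

```text
t 13.6 q [-0.5844, 0.2688, 1.1339, 0.0184, 1.7539, -1.5031] p [0.5548, -0.2915, 0.2193] z [-0.0026, 0.0234, -0.9997] x [-0.7968, 0.6041, 0.0162] F [-0.4, -0.1, -0.2] op 0.0752
jaw az 52.81726864965028
```

View pics/s5c.png

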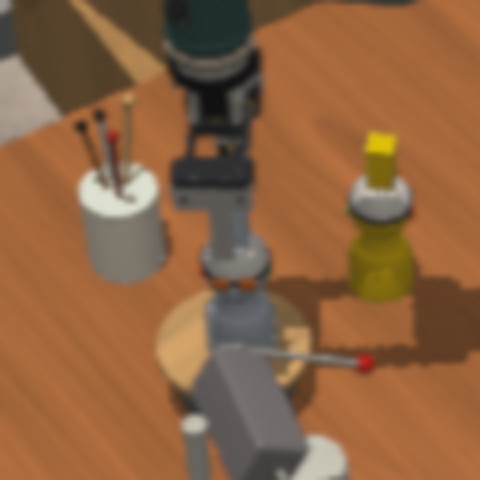

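The bust is upright on the wheel at (237,290) in the crop, goggles now facing the scene camera at about azimuth 53°. The jaw is aligned with its x axis. Closing the gripper now, and simulating the tilting.

>>> {"name": "step_arm", "arguments": {"jaw": [40,10,10,10,10,10,10,10], "translation": [[0,0,0],[0,0,0],[0,0,0],[0,0,0],[0,0,0],[0,0,0],[0,0,0],[0,0,0]], "yaw": [0,0,0,0,0,0,0,0], "squeeze": 50}}

```text
time_s: 14.5
tool_pos: [0.5549, -0.2914, 0.2195]
eef_rot: [[-0.797, 0.604, -0.002], [0.604, 0.797, 0.023], [0.016, 0.017, -1.0]]
wrist_force: [-0.7, -0.2, 0.5]
opening: 0.0279
```

```bash
python3 - <<'E'
from h import *
s,q,R,p=st();np.savez("grasp.npz",R=R,p=p,q=q)
import plan as L
k,K=L.K,L.K
print("kin err mm",(L.fk(q,K)[0]-p)*1e3)
for z in(.3,.4,.5):
    q1=-.25
    # start at r=.55 same orientation
    for r0 in(.6,.7):
        pt=L.rz(q1)@[r0,.0567,z];x=L.ik(q,pt,R,.55,True);pp,RR=L.fk(x,K)
        print("z",z,"r0",r0,"ikerr",np.linalg.norm(pp-pt).round(4),x.round(2).tolist())
        for ang in(45,70):
            u=L.rz(q1)@[np.cos(np.radians(ang)),0,np.sin(np.radians(ang))]
            y=x.copy()
            for c in range(30):
                pp,RR=L.fk(y,K);y=L.ik(y,pp+.05*u,RR,.55)
                if c%5==4:
                    pp,RR=L.fk(y,K);zz=-RR[:,2];print("  ",ang,c+1,pp.round(3).tolist(),RR[:,2].round(3).tolist(),round(np.degrees(np.arccos(zz[2])),1),end=";")
            print(y.round(2).tolist())
E
```

```text
t 14.5 q [-0.5842, 0.2687, 1.1337, 0.0186, 1.7539, -1.5033] p [0.5549, -0.2914, 0.2195] z [-0.0022, 0.0233, -0.9997] x [-0.797, 0.6038, 0.0159] F [-0.7, -0.2, 0.5] op 0.0279
kin err mm [ 0.17195864 -0.08864133 -0.35087366]
z 0.3 r0 0.6 ikerr 0.0 [-0.26, 0.21, 1.04, 0.02, 1.89, -1.18]
   45 5 [0.708, -0.126, 0.425] [0.067, 0.012, -0.998] 3.9;   45 10 [0.74, -0.142, 0.467] [0.249, -0.021, -0.968] 14.5;   45 15 [0.782, -0.158, 0.51] [0.429, -0.057, -0.901] 25.7;   45 20 [0.831, -0.174, 0.554] [0.598, -0.092, -0.796] 37.2;   45 25 [0.882, -0.19, 0.6] [0.744, -0.126, -0.657] 48.9;   45 30 [0.932, -0.205, 0.647] [0.857, -0.154, -0.491] 60.6;[-0.32, 0.52, 0.27, 0.13, 1.3, -1.19]
   70 5 [0.638, -0.107, 0.491] [0.046, 0.016, -0.999] 2.8;   70 10 [0.602, -0.106, 0.572] [0.204, -0.01, -0.979] 11.8;   70 15 [0.581, -0.107, 0.638] [0.367, -0.037, -0.929] 21.7;   70 20 [0.577, -0.109, 0.699] [0.529, -0.066, -0.846] 32.2;   70 25 [0.585, -0.113, 0.76] [0.679, -0.094, -0.729] 43.2;   70 30 [0.602, -0.119, 0.823] [0.807, -0.119, -0.578] 54.7;[-0.41, 0.11, 0.27, 0.22, 1.82, -1.15]
z 0.3 r0 0.7 ikerr 
[... 3571 characters left out ...]
 -0.047, -0.919] 23.2;   45 15 [0.793, -0.164, 0.569] [0.563, -0.082, -0.823] 34.7;   45 20 [0.849, -0.181, 0.61] [0.714, -0.116, -0.691] 46.3;   45 25 [0.903, -0.197, 0.654] [0.835, -0.145, -0.53] 58.0;   45 30 [0.951, -0.211, 0.697] [0.921, -0.169, -0.352] 69.4;[-0.32, 0.52, 0.27, 0.15, 1.15, -1.19]
   70 5 [0.621, -0.11, 0.554] [0.195, -0.009, -0.981] 11.3;   70 10 [0.598, -0.11, 0.626] [0.359, -0.037, -0.932] 21.2;   70 15 [0.59, -0.112, 0.69] [0.521, -0.066, -0.851] 31.7;   70 20 [0.596, -0.116, 0.752] [0.673, -0.094, -0.734] 42.8;   70 25 [0.611, -0.121, 0.816] [0.803, -0.12, -0.584] 54.2;   70 30 [0.631, -0.127, 0.883] [0.902, -0.142, -0.408] 65.9;[-0.41, 0.1, 0.27, 0.24, 1.63, -1.16]
```

>>> {"name": "step_arm", "arguments": {"jaw": [10,10,10,10,10,10,10,10], "translation": [[0,0,-12],[1,1,-40],[1,2,-80],[2,2,-125],[2,3,-170],[3,4,-215],[4,5,-255],[4,5,-280]], "yaw": [0,0,0.12,0.26,0.4,0.54,0.68,0.82]}}

```text
time_s: 15.3
tool_pos: [0.5501, -0.2887, 0.4965]
eef_rot: [[-0.096, 0.995, 0.001], [0.995, 0.096, 0.022], [0.022, 0.003, -1.0]]
wrist_force: [-2.1, 0.0, 14.8]
opening: 0.0277
```

```bash
python3 - <<'E'
from h import *
rel((.583,-.152,.5))
E
```

```text
t 15.3 q [-0.5849, 0.4792, 0.2733, 0.0274, 2.4005, -0.6611] p [0.5501, -0.2887, 0.4965] z [0.0006, 0.0218, -0.9998] x [-0.0962, 0.9951, 0.0216] F [-2.1, 0.0, 14.8] op 0.0277
   (0.583, -0.152, 0.5) -> tool mm [133.0, 46.0, -0.0] dist 141
```

>>> {"name": "step_arm", "arguments": {"jaw": [10,10,10,10,10,10,10,10], "translation": [[30,10,5],[65,23,10],[100,35,10],[120,42,10],[133,46,10],[133,46,10],[133,46,10],[133,46,10]], "yaw": [0.14,0.28,0.42,0.56,0.7,0.84,0.98,1.12]}}

```text
time_s: 16.1
tool_pos: [0.5838, -0.1522, 0.4876]
eef_rot: [[0.854, 0.52, -0.0], [0.52, -0.854, 0.022], [0.011, -0.019, -1.0]]
wrist_force: [-0.5, -0.1, -3.8]
opening: 0.0277
```

```bash
python3 - <<'E'
from h import *
rel((.583,-.152,.5))
s,q,R,p=st();import plan as L
for a in(45,60):
    u=L.rz(-.36)@[np.cos(np.radians(a)),0,np.sin(np.radians(a))];print(a,"push50 tool",(R.T@u*50).round(1).tolist())
    x=q.copy()
    for c in range(16):
        pp,RR=L.fk(x,L.K);x=L.ik(x,pp+.05*u,RR,.55)
        if c in(7,13,14,15):pp,RR=L.fk(x,L.K);print(c+1,pp.round(3),RR[:,2].round(3))
E
```

```text
t 16.1 q [-0.3609, 0.3891, 0.4244, 0.0283, 2.3358, 0.682] p [0.5838, -0.1522, 0.4876] z [-0.0002, 0.0219, -0.9998] x [0.8539, 0.5204, 0.0112] F [-0.5, -0.1, -3.8] op 0.0277
   (0.583, -0.152, 0.5) -> tool mm [-0.0, -1.0, -12.0] dist 12
t 16.1 q [-0.3609, 0.3891, 0.4244, 0.0283, 2.3358, 0.682] p [0.5838, -0.1522, 0.4876] z [-0.0002, 0.0219, -0.9998] x [0.8539, 0.5204, 0.0112] F [-0.5, -0.1, -3.8] op 0.0277
45 push50 tool [22.2, 27.2, -35.6]
8 [ 0.655 -0.194  0.534] [ 0.253 -0.047 -0.966]
14 [ 0.716 -0.224  0.569] [ 0.457 -0.109 -0.883]
15 [ 0.727 -0.229  0.576] [ 0.49  -0.119 -0.863]
16 [ 0.738 -0.234  0.583] [ 0.523 -0.13  -0.843]
60 push50 tool [15.9, 18.9, -43.5]
8 [ 0.589 -0.169  0.584] [ 0.243 -0.042 -0.969]
14 [ 0.607 -0.183  0.642] [ 0.44  -0.099 -0.892]
15 [ 0.612 -0.186  0.652] [ 0.473 -0.109 -0.875]
16 [ 0.617 -0.189  0.662] [ 0.504 -0.118 -0.855]
```

>>> {"name": "step_arm", "arguments": {"jaw": [10,10,10,10,10,10,10,10], "translation": [[22,27,-36],[44,54,-71],[67,82,-107],[89,109,-142],[111,136,-178],[133,163,-214],[155,190,-249],[178,218,-285]], "yaw": [0,0,0,0,0,0,0,0]}}

```text
time_s: 16.9
tool_pos: [0.6086, -0.172, 0.4981]
eef_rot: [[0.851, 0.525, 0.032], [0.525, -0.851, 0.013], [0.034, 0.006, -0.999]]
wrist_force: [-0.3, 0.4, -4.0]
opening: 0.0279
```

```bash
cat >> h.py <<'E'
def push(q1,ang,rows,w=.55):
    import plan as L
    s,q,R,p=st();u=L.rz(q1)@[np.cos(np.radians(ang)),0,np.sin(np.radians(ang))];print(ang,"push50 tool",(R.T@u*50).round(1).tolist())
    x=q.copy()
    for c in range(max(rows)):
        pp,RR=L.fk(x,L.K);x=L.ik(x,pp+.05*u,RR,w)
        if c+1 in rows:pp,RR=L.fk(x,L.K);print(c+1,pp.round(3),RR[:,2].round(3),x.round(2))
E
python3 -c "
from h import *
push(-.36,45,(4,6,8))
push(-.5,45,(4,6,8))"
```

```text
t 16.9 q [-0.3785, 0.476, 0.2746, 0.0345, 2.3655, 0.6645] p [0.6086, -0.172, 0.4981] z [0.0323, 0.0131, -0.9994] x [0.8506, 0.5247, 0.0344] F [-0.3, 0.4, -4.0] op 0.0279
45 push50 tool [22.8, 28.2, -34.4]
4 [ 0.638 -0.19   0.517] [ 0.165 -0.024 -0.986] [-0.4   0.46  0.27  0.05  2.25  0.66]
6 [ 0.655 -0.199  0.527] [ 0.233 -0.044 -0.971] [-0.4   0.45  0.27  0.06  2.19  0.66]
8 [ 0.673 -0.209  0.537] [ 0.302 -0.065 -0.951] [-0.41  0.44  0.27  0.07  2.12  0.66]
t 16.9 q [-0.3785, 0.476, 0.2746, 0.0345, 2.3655, 0.6645] p [0.6086, -0.172, 0.4981] z [0.0323, 0.0131, -0.9994] x [0.8506, 0.5247, 0.0344] F [-0.3, 0.4, -4.0] op 0.0279
45 push50 tool [18.7, 30.9, -34.6]
4 [ 0.631 -0.207  0.517] [ 0.163 -0.026 -0.986] [-0.42  0.46  0.27  0.06  2.25  0.63]
6 [ 0.644 -0.223  0.527] [ 0.23  -0.048 -0.972] [-0.44  0.45  0.27  0.07  2.19  0.62]
8 [ 0.66  -0.239  0.538] [ 0.298 -0.072 -0.952] [-0.46  0.44  0.27  0.08  2.12  0.61]
```

>>> {"name": "step_arm", "arguments": {"jaw": [10,10,10,10], "translation": [[29,41,1],[58,82,3],[87,123,4],[116,163,5]], "yaw": [0,0,0,0]}}

```text
time_s: 17.3
tool_pos: [0.679, -0.2087, 0.432]
eef_rot: [[0.85, 0.524, 0.062], [0.524, -0.851, 0.004], [0.055, 0.029, -0.998]]
wrist_force: [0.7, -0.2, -3.5]
opening: 0.0277
```

```bash
python3 -c "
from h import *
push(-.4,0,(4,6,8))"
```

```text
t 17.3 q [-0.3917, 0.5774, 0.275, 0.0352, 2.2328, 0.6493] p [0.679, -0.2087, 0.432] z [0.0624, 0.0043, -0.998] x [0.8496, 0.5245, 0.0553] F [0.7, -0.2, -3.5] op 0.0277
0 push50 tool [28.9, 40.7, 2.8]
4 [ 0.774 -0.257  0.358] [ 0.173 -0.031 -0.984] [-0.41  0.69  0.27  0.04  2.01  0.64]
6 [ 0.818 -0.279  0.324] [ 0.234 -0.052 -0.971] [-0.41  0.74  0.27  0.05  1.89  0.63]
8 [ 0.86  -0.3    0.292] [ 0.296 -0.073 -0.952] [-0.42  0.79  0.27  0.05  1.78  0.62]
```

```bash
python3 - <<'E'
from kin import *
qa=np.array([-0.3609,0.3891,0.4244,0.0283,2.3358,0.682]);qb=np.array([-0.3785,0.476,0.2746,0.0345,2.3655,0.6645])
qc=np.array([1.241,.866,.283,.001,2.002,-.067])
for w in(.55,.7,.8,1,1.3):
    o=[]
    for q,rows in((qa,[([22.2*i,27.2*i,-35.6*i],0) for i in range(1,9)]),(qb,[([29*i,41*i,1.3*i],0) for i in range(1,5)]),(qc,[([0,50*i,0],0) for i in range(1,5)])):
        x=call(q,rows,w);p,R=fk(x,K);o+=[p.round(3).tolist(),R[:2,2].round(3).tolist()]
    print(w,o)
print("obs [.6086 -.172 .498] [.032 .013] [.679 -.2087 .432] [.062 .004] [.2264 .845 .1778] [.015 .054]")
E
```

```text
0.55 [[0.609, -0.173, 0.501], [0.038, 0.012], [0.679, -0.209, 0.436], [0.071, 0.002], [0.227, 0.847, 0.163], [0.01, 0.042]]
0.7 [[0.606, -0.172, 0.498], [0.023, 0.016], [0.676, -0.208, 0.434], [0.056, 0.006], [0.225, 0.841, 0.161], [0.004, 0.022]]
0.8 [[0.605, -0.171, 0.498], [0.017, 0.017], [0.674, -0.207, 0.434], [0.051, 0.008], [0.225, 0.838, 0.161], [0.002, 0.015]]
1 [[0.604, -0.171, 0.497], [0.011, 0.019], [0.673, -0.207, 0.433], [0.044, 0.01], [0.224, 0.836, 0.16], [0.0, 0.007]]
1.3 [[0.603, -0.171, 0.496], [0.006, 0.02], [0.671, -0.206, 0.432], [0.039, 0.011], [0.223, 0.834, 0.16], [-0.002, 0.0]]
obs [.6086 -.172 .498] [.032 .013] [.679 -.2087 .432] [.062 .004] [.2264 .845 .1778] [.015 .054]
```

The fit shows orientation is pulled back towards the pose at the start of each call. So single-row calls should ratchet the tilt at about 2° each.

```bash
python3 -c "
from h import *
push(-.4,45,(2,4,7,10,12,13,14),.6)
push(-.4,65,(2,4,7,10,12,13,14),.6)"
```

```text
t 17.3 q [-0.3917, 0.5774, 0.275, 0.0352, 2.2328, 0.6493] p [0.679, -0.2087, 0.432] z [0.0624, 0.0043, -0.998] x [0.8496, 0.5245, 0.0553] F [0.7, -0.2, -3.5] op 0.0277
45 push50 tool [22.4, 29.8, -33.3]
2 [ 0.687 -0.217  0.447] [ 0.122 -0.014 -0.992] [-0.4   0.56  0.27  0.04  2.19  0.64]
4 [ 0.696 -0.226  0.461] [ 0.183 -0.033 -0.983] [-0.41  0.55  0.27  0.05  2.14  0.64]
7 [ 0.714 -0.24   0.482] [ 0.275 -0.063 -0.959] [-0.43  0.53  0.27  0.06  2.06  0.63]
10 [ 0.734 -0.253  0.503] [ 0.367 -0.094 -0.926] [-0.44  0.51  0.27  0.08  1.98  0.63]
12 [ 0.749 -0.262  0.518] [ 0.427 -0.115 -0.897] [-0.44  0.51  0.27  0.08  1.91  0.63]
13 [ 0.757 -0.267  0.525] [ 0.456 -0.126 -0.881] [-0.45  0.5   0.27  0.09  1.88  0.63]
14 [ 0.765 -0.271  0.532] [ 0.485 -0.136 -0.864] [-0.45  0.5   0.27  0.09  1.85  0.63]
t 17.3 q [-0.3917, 0.5774, 0.275, 0.0352, 2.2328, 0.6493] p [0.679, -0.2087, 0.432] z [0.0624, 0.0043, -0.998] x [0.8496, 0.5245, 0.0553] F [0.7, -0.2, -3.5] op 0.0277
65 push50 tool [14.7, 18.5, -44.0]
2 [ 0.665 -0.208  0.469] [ 0.117 -0.012 -0.993] [-0.4   0.53  0.27  0.04  2.23  0.65]
4 [ 0.654 -0.208  0.502] [ 0.174 -0.03  -0.984] [-0.41  0.48  0.27  0.05  2.22  0.64]
7 [ 0.64  -0.208  0.546] [ 0.259 -0.057 -0.964] [-0.43  0.42  0.27  0.07  2.19  0.64]
10 [ 0.631 -0.209  0.586] [ 0.345 -0.084 -0.935] [-0.44  0.37  0.27  0.09  2.15  0.64]
12 [ 0.628 -0.211  0.611] [ 0.402 -0.103 -0.91 ] [-0.45  0.34  0.27  0.1   2.11  0.64]
13 [ 0.627 -0.212  0.623] [ 0.43  -0.112 -0.896] [-0.46  0.32  0.27  0.1   2.09  0.64]
14 [ 0.627 -0.213  0.635] [ 0.458 -0.121 -0.881] [-0.46  0.31  0.27  0.11  2.07  0.64]
```

>>> {"name": "step_arm", "arguments": {"jaw": [10], "translation": [[16,22,-42]], "yaw": [0]}}

```text
time_s: 17.4
tool_pos: [0.6759, -0.211, 0.4401]
eef_rot: [[0.849, 0.523, 0.079], [0.524, -0.852, 0.001], [0.067, 0.041, -0.997]]
wrist_force: [0.7, 0.3, -5.8]
opening: 0.0279
```

>>> {"name": "step_arm", "arguments": {"jaw": [10], "translation": [[16,22,-42]], "yaw": [0]}}

```text
time_s: 17.5
tool_pos: [0.6683, -0.2116, 0.4646]
eef_rot: [[0.846, 0.52, 0.117], [0.525, -0.851, -0.012], [0.093, 0.072, -0.993]]
wrist_force: [0.3, 0.6, -3.3]
opening: 0.0276
```

>>> {"name": "step_arm", "arguments": {"jaw": [10], "translation": [[16,22,-42]], "yaw": [0]}}

```text
time_s: 17.6
tool_pos: [0.6611, -0.212, 0.4848]
eef_rot: [[0.843, 0.517, 0.15], [0.525, -0.851, -0.023], [0.116, 0.099, -0.988]]
wrist_force: [-0.4, 0.4, -2.6]
opening: 0.0276
```

>>> {"name": "step_arm", "arguments": {"jaw": [10], "translation": [[16,22,-42]], "yaw": [0]}}

```text
time_s: 17.7
tool_pos: [0.6547, -0.2129, 0.5017]
eef_rot: [[0.84, 0.513, 0.179], [0.526, -0.85, -0.033], [0.136, 0.122, -0.983]]
wrist_force: [0.1, 0.5, -2.9]
opening: 0.0277
```

>>> {"name": "step_arm", "arguments": {"jaw": [10], "translation": [[20,27,-36]], "yaw": [0]}}

```text
time_s: 17.8
tool_pos: [0.654, -0.2155, 0.5132]
eef_rot: [[0.836, 0.508, 0.208], [0.527, -0.849, -0.042], [0.155, 0.145, -0.977]]
wrist_force: [-0.9, -0.3, -3.7]
opening: 0.0278
```

>>> {"name": "step_arm", "arguments": {"jaw": [10], "translation": [[20,27,-36]], "yaw": [0]}}

```text
time_s: 17.9
tool_pos: [0.6542, -0.2185, 0.5228]
eef_rot: [[0.832, 0.503, 0.235], [0.527, -0.848, -0.05], [0.174, 0.166, -0.971]]
wrist_force: [0.4, 0.4, -3.9]
opening: 0.0277
```

>>> {"name": "step_arm", "arguments": {"jaw": [10], "translation": [[21,28,-35]], "yaw": [0]}}

```text
time_s: 18.0
tool_pos: [0.6544, -0.2213, 0.5327]
eef_rot: [[0.827, 0.498, 0.261], [0.528, -0.847, -0.059], [0.192, 0.187, -0.963]]
wrist_force: [0.7, 0.2, -3.3]
opening: 0.0276
```

>>> {"name": "step_arm", "arguments": {"jaw": [10], "translation": [[22,29,-34]], "yaw": [0]}}

```text
time_s: 18.1
tool_pos: [0.655, -0.2238, 0.5429]
eef_rot: [[0.822, 0.491, 0.289], [0.529, -0.846, -0.068], [0.211, 0.209, -0.955]]
wrist_force: [-0.2, -0.4, -3.0]
opening: 0.0275
```

>>> {"name": "step_arm", "arguments": {"jaw": [10], "translation": [[23,30,-33]], "yaw": [0]}}

```text
time_s: 18.2
tool_pos: [0.656, -0.2263, 0.5532]
eef_rot: [[0.816, 0.484, 0.317], [0.531, -0.844, -0.078], [0.23, 0.232, -0.945]]
wrist_force: [0.8, -1.1, -2.5]
opening: 0.028
```

>>> {"name": "step_arm", "arguments": {"jaw": [10], "translation": [[24,31,-31]], "yaw": [0]}}

```text
time_s: 18.3
tool_pos: [0.658, -0.2288, 0.5632]
eef_rot: [[0.809, 0.476, 0.346], [0.533, -0.842, -0.087], [0.249, 0.255, -0.934]]
wrist_force: [-0.5, 0.1, -3.7]
opening: 0.0274
```

```bash
python3 -c "
from h import *
push(-.45,55,(2,3,4,5),.6)"
```

```text
t 18.3 q [-0.4528, 0.4055, 0.2738, 0.0845, 2.1034, 0.6256] p [0.658, -0.2288, 0.5632] z [0.3455, -0.0873, -0.9344] x [0.8087, 0.5327, 0.2493] F [-0.5, 0.1, -3.7] op 0.0274
55 push50 tool [24.5, 33.2, -28.3]
2 [ 0.663 -0.236  0.582] [ 0.404 -0.107 -0.909] [-0.46  0.39  0.27  0.1   2.06  0.62]
3 [ 0.667 -0.24   0.591] [ 0.432 -0.118 -0.894] [-0.47  0.38  0.27  0.1   2.03  0.62]
4 [ 0.671 -0.244  0.601] [ 0.461 -0.128 -0.878] [-0.48  0.38  0.27  0.11  2.    0.62]
5 [ 0.676 -0.248  0.61 ] [ 0.489 -0.138 -0.861] [-0.48  0.37  0.27  0.11  1.97  0.62]
```

>>> {"name": "step_arm", "arguments": {"jaw": [10], "translation": [[25,33,-28]], "yaw": [0]}}

```text
time_s: 18.4
tool_pos: [0.6617, -0.2323, 0.572]
eef_rot: [[0.801, 0.467, 0.374], [0.535, -0.839, -0.097], [0.269, 0.278, -0.922]]
wrist_force: [0.1, 0.2, -3.9]
opening: 0.0278
```

>>> {"name": "step_arm", "arguments": {"jaw": [10], "translation": [[25,33,-28]], "yaw": [0]}}

```text
time_s: 18.5
tool_pos: [0.665, -0.2358, 0.5808]
eef_rot: [[0.793, 0.457, 0.402], [0.537, -0.837, -0.107], [0.287, 0.3, -0.91]]
wrist_force: [-0.9, 1.3, -3.5]
opening: 0.0277
```

>>> {"name": "step_arm", "arguments": {"jaw": [10], "translation": [[26,34,-26]], "yaw": [0]}}

```text
time_s: 18.6
tool_pos: [0.6688, -0.2392, 0.5901]
eef_rot: [[0.785, 0.447, 0.43], [0.539, -0.834, -0.117], [0.307, 0.323, -0.895]]
wrist_force: [1.0, -0.1, -3.7]
opening: 0.0277
```

>>> {"name": "step_arm", "arguments": {"jaw": [10], "translation": [[27,34,-25]], "yaw": [0]}}

```text
time_s: 18.7
tool_pos: [0.673, -0.2418, 0.5993]
eef_rot: [[0.775, 0.435, 0.457], [0.541, -0.831, -0.127], [0.325, 0.346, -0.88]]
wrist_force: [0.5, -0.2, -4.3]
opening: 0.0282
```

>>> {"name": "step_arm", "arguments": {"jaw": [10], "translation": [[27,34,-25]], "yaw": [0]}}

```text
time_s: 18.8
tool_pos: [0.6764, -0.2441, 0.6093]
eef_rot: [[0.765, 0.423, 0.485], [0.544, -0.828, -0.136], [0.344, 0.368, -0.864]]
wrist_force: [0.2, -0.4, -2.6]
opening: 0.0277
```

```bash
cat > tgt.py <<'E'
from h import *
import plan as L
G=np.load("grasp.npz");Rg=G["R"];pg=G["p"]
Rb=L.rz(np.radians(53.4));pb=np.array([.555,-.290,.070])
X=Rg.T@Rb          # bust axes in tool
o=Rg.T@(pb-pg)     # bust origin in tool
def pose(Rbw,pt_b,pt_w):   # tool pose so that bust has Rbw and bust point pt_b at pt_w
    Rt=Rbw@X.T;ob=np.array(pt_w)-Rbw@np.array(pt_b);return Rt,ob-Rt@o
def report(Rt,pt):
    s,q,R,p=st();E=R.T@Rt;rv=L.Ro.from_matrix(E).as_rotvec()
    print("rotvec needed (tool, deg)",np.degrees(rv).round(1).tolist(),"shift tool mm",(R.T@(pt-p)*1e3).round(1).tolist(),"target",pt.round(4).tolist())
    return q,R,p
def bust():
    s=robot.observe();R=np.array(s["eef_rot"]);p=np.array(s["tool_pos"]);return R@X,p+R@o
E
python3 - <<'E'
from tgt import *
print("bust z in tool",X[:,2],"o",o)
Rt,pt=pose(L.show["left"],L.side["left"],L.F);q,R,p=report(Rt,pt)
E
```

```text
bust z in tool [ 0.01588205  0.01726089 -0.99972487] o [-0.00157082 -0.00140234  0.14945086]
t 18.8 q [-0.4742, 0.3659, 0.275, 0.1094, 1.9797, 0.6211] p [0.6764, -0.2441, 0.6093] z [0.4846, -0.1361, -0.8641] x [0.7654, 0.5442, 0.3435] F [0.2, -0.4, -2.6] op 0.0277
rotvec needed (tool, deg) [-0.6, 0.5, 46.3] shift tool mm [-74.2, -409.2, 190.1] target [0.5384, 0.0284, 0.269]
```

```bash
python3 -c "
from h import *
rel((.5,-.19,.58),(.41,.0,.48),(.41,.06,.40),(.412,.06,.275))"
```

```text
t 18.8 q [-0.4742, 0.3659, 0.275, 0.1094, 1.9797, 0.6211] p [0.6764, -0.2441, 0.6093] z [0.4846, -0.1361, -0.8641] x [0.7654, 0.5442, 0.3435] F [0.2, -0.4, -2.6] op 0.0277
   (0.5, -0.19, 0.58) -> tool mm [-116.0, -130.0, -68.0] dist 187
   (0.41, 0.0, 0.48) -> tool mm [-115.0, -362.0, -51.0] dist 384
   (0.41, 0.06, 0.4) -> tool mm [-110.0, -442.0, 10.0] dist 455
   (0.412, 0.06, 0.275) -> tool mm [-152.0, -487.0, 119.0] dist 524
```

>>> {"name": "step_arm", "arguments": {"jaw": [10,10,10,10,10,10,10,10], "translation": [[-25,-28,-15],[-55,-60,-32],[-86,-95,-50],[-116,-130,-68],[-116,-170,-65],[-116,-210,-62],[-115,-250,-59],[-115,-290,-56]], "yaw": [0.1,0.2,0.3,0.4,0.5,0.6,0.7,0.8]}}

```text
time_s: 19.6
tool_pos: [0.4365, -0.0577, 0.5115]
eef_rot: [[0.835, -0.258, 0.485], [-0.22, -0.966, -0.136], [0.504, 0.007, -0.864]]
wrist_force: [0.1, -0.2, -2.6]
opening: 0.0278
```

```bash
python3 - <<'E'
from tgt import *
rel((.41,.06,.40),(.412,.06,.275))
Rt,pt=pose(L.show["left"],L.side["left"],L.F);report(Rt,pt)
E
```

```text
t 19.6 q [-0.2513, -0.4194, 1.2752, -0.0113, 1.758, 1.5736] p [0.4365, -0.0577, 0.5115] z [0.4851, -0.136, -0.8638] x [0.8355, -0.2196, 0.5037] F [0.1, -0.2, -2.6] op 0.0278
   (0.41, 0.06, 0.4) -> tool mm [-104.0, -108.0, 67.0] dist 164
   (0.412, 0.06, 0.275) -> tool mm [-165.0, -109.0, 176.0] dist 265
t 19.6 q [-0.2513, -0.4194, 1.2752, -0.0113, 1.758, 1.5736] p [0.4365, -0.0577, 0.5115] z [0.4851, -0.136, -0.8638] x [0.8355, -0.2196, 0.5037] F [0.1, -0.2, -2.6] op 0.0278
rotvec needed (tool, deg) [-0.3, 0.7, 0.2] shift tool mm [-55.9, -111.2, 247.1] target [0.5384, 0.0284, 0.269]
```

```bash
python3 -c "
from h import *
rel((.47,.045,.42),(.48,.043,.28))"
```

```text
t 19.6 q [-0.2513, -0.4194, 1.2752, -0.0113, 1.758, 1.5736] p [0.4365, -0.0577, 0.5115] z [0.4851, -0.136, -0.8638] x [0.8355, -0.2196, 0.5037] F [0.1, -0.2, -2.6] op 0.0278
   (0.47, 0.045, 0.42) -> tool mm [-41.0, -108.0, 81.0] dist 142
   (0.48, 0.043, 0.28) -> tool mm [-102.0, -110.0, 207.0] dist 256
```

>>> {"name": "step_arm", "arguments": {"jaw": [10,10,10,10,10,10,10,10], "translation": [[-14,-36,27],[-28,-72,54],[-41,-108,81],[-56,-109,112],[-72,-110,144],[-88,-110,176],[-102,-110,207],[-102,-110,207]], "yaw": [0,0,0,0,0,0,0,0]}}

```text
time_s: 20.4
tool_pos: [0.4763, 0.0418, 0.2711]
eef_rot: [[0.846, -0.253, 0.47], [-0.215, -0.967, -0.135], [0.489, 0.014, -0.872]]
wrist_force: [-1.2, 0.4, -3.9]
opening: 0.0276
```

```bash
python3 - <<'E'
from tgt import *
Rt,pt=pose(L.show["left"],L.side["left"],L.F);report(Rt,pt)
p,d,M,K=save("scene","s6");cv2.imwrite("pics/s6c.png",cv2.resize(p[100:300,200:440],None,fx=3,fy=3,interpolation=cv2.INTER_CUBIC))
H,S,V=hsv(p);Rb_,ob=bust()
def proj(P):
    c=np.linalg.inv(M)@np.r_[P,1];return (K[:2]*c[:2]/c[2]+K[2:]).round(1)
print("pred green dot",proj(ob+Rb_@[0,.033,.104]),"face",proj(ob+Rb_@[.033,0,.108]),"stubtop",proj(ob+Rb_@[0,0,.192]),"foot",proj(ob))
E
```

```text
t 20.4 q [0.1034, -0.4379, 1.7752, -0.1898, 1.3292, 1.9277] p [0.4763, 0.0418, 0.2711] z [0.4699, -0.1354, -0.8723] x [0.8456, -0.2147, 0.4888] F [-1.2, 0.4, -3.9] op 0.0276
rotvec needed (tool, deg) [-0.1, 1.6, 0.6] shift tool mm [54.3, -2.9, 32.8] target [0.5384, 0.0284, 0.269]
pred green dot [336.3 191.3] face [340.5 184.1] stubtop [357.2 172.6] foot [329.4 213.1]
```

View pics/s6c.png

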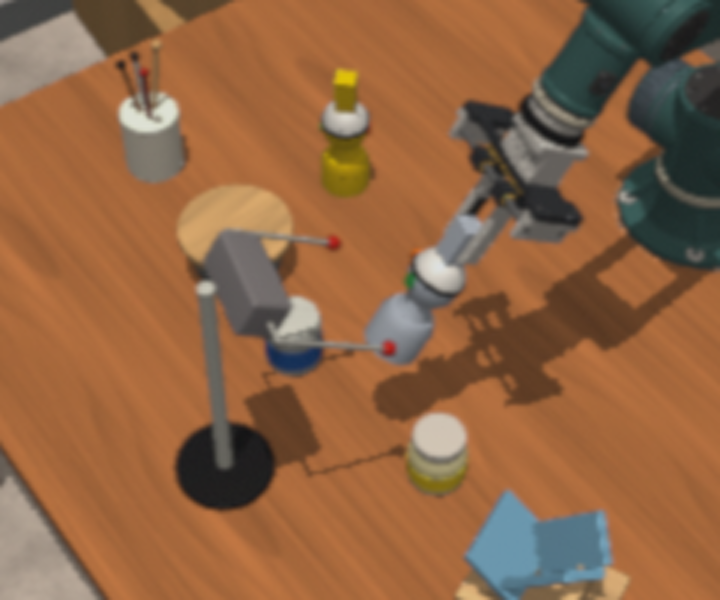

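The bust hangs at (415,290) in the crop, green dot at (410,280) facing the scanner, matching the predicted pixel within 2 px. Moving it into the focus.

>>> {"name": "step_arm", "arguments": {"jaw": [10,10,10,10,10], "translation": [[18,-1,11],[38,-2,23],[54,-3,33],[54,-3,33],[54,-3,33]], "yaw": [0.01,0.01,0.01,0.01,0.01]}}

```text
time_s: 20.95
tool_pos: [0.5431, 0.0284, 0.2819]
eef_rot: [[0.833, -0.263, 0.486], [-0.225, -0.965, -0.135], [0.505, 0.003, -0.863]]
wrist_force: [0.2, -0.6, -4.0]
opening: 0.0278
```

```bash
python3 - <<'E'
from tgt import *
Rt,pt=pose(L.show["left"],L.side["left"],L.F);report(Rt,pt)
E
```

```text
t 20.95 q [0.0515, -0.3027, 1.6681, -0.1684, 1.2739, 1.8951] p [0.5431, 0.0284, 0.2819] z [0.4863, -0.1354, -0.8632] x [0.8334, -0.2251, 0.5048] F [0.2, -0.6, -4.0] op 0.0278
rotvec needed (tool, deg) [-0.4, 0.6, -0.1] shift tool mm [-10.4, 1.2, 8.8] target [0.5384, 0.0284, 0.269]
```

>>> {"name": "step_arm", "arguments": {"jaw": [10,10,10,10], "translation": [[-10,1,9],[-10,1,9],[-10,1,9],[-10,1,9]], "yaw": [0,0,0,0]}}

```text
time_s: 21.35
tool_pos: [0.5382, 0.0286, 0.2677]
eef_rot: [[0.834, -0.262, 0.485], [-0.224, -0.965, -0.135], [0.504, 0.004, -0.864]]
wrist_force: [1.1, 0.0, -2.8]
opening: 0.0278
```

```bash
python3 - <<'E'
from tgt import *
Rt,pt=pose(L.show["left"],L.side["left"],L.F);report(Rt,pt)
for n in("scene","top"):
    p,d,M,K=save(n,n+"7");P=cloud(d,M,K);H,S,V=hsv(p);Rb_,ob=bust();Mi=np.linalg.inv(M)
    def proj(P):
        c=Mi@np.r_[P,1];return (K[:2]*c[:2]/c[2]+K[2:]).round(1).tolist()
    g=(H>45)&(H<85)&(S>80)&(V>50);b,l=blobs(g,3)
    print(n,"green",[(a,c) for a,c,i in b],"pred",proj(ob+Rb_@[0,.032,.1]),"focus",proj(L.F))
    b,l=blobs(((H<8)|(H>172))&(S>150)&(V>80),4);print(" red",[(a,c,plane(c,.25,M,K)[0].round(4).tolist()) for a,c,i in b if 250<c[0]<350])
E
```

```text
t 21.35 q [0.0528, -0.313, 1.7031, -0.1703, 1.2508, 1.8997] p [0.5382, 0.0286, 0.2677] z [0.4853, -0.1355, -0.8638] x [0.8342, -0.2242, 0.5039] F [1.1, 0.0, -2.8] op 0.0278
rotvec needed (tool, deg) [-0.4, 0.7, -0.1] shift tool mm [0.9, 0.1, -1.0] target [0.5384, 0.0284, 0.269]
scene green [(90, [636.7, 23.9]), (10, [319.0, 199.5])] pred [318.9, 199.5] focus [319.6, 197.3]
 red [(14, [310.7, 180.5], [0.5671, -0.0615, 0.25]), (16, [329.4, 215.2], [0.6051, 0.0921, 0.25])]
top green [(10, [314.3, 197.9]), (3, [290.0, 236.0]), (5, [302.2, 284.8]), (3, [333.0, 368.7])] pred [314.3, 198.2] focus [314.1, 198.5]
 red [(19, [290.9, 193.2], [0.6056, 0.0922, 0.25]), (17, [337.7, 204.2], [0.5666, -0.063, 0.25])]
```

Left is at the focus within about 1 mm and 1°, and the green dot's measured pixel matches the prediction in both views. Holding, then turning to the face.

>>> {"name": "step_arm", "arguments": {"jaw": [10,10,10,10,10,10,10,10], "translation": [[0,0,0],[0,0,0],[0,0,0],[0,0,0],[0,0,0],[0,0,0],[0,0,0],[0,0,0]], "yaw": [0,0,0,0,0,0,0,0]}}

```text
time_s: 22.25
tool_pos: [0.5379, 0.0285, 0.266]
eef_rot: [[0.835, -0.262, 0.483], [-0.224, -0.965, -0.136], [0.502, 0.005, -0.865]]
wrist_force: [-0.9, 1.3, -2.7]
opening: 0.0276
```

>>> {"name": "step_arm", "arguments": {"jaw": [10,10,10,10,10,10,10,10], "translation": [[0,0,0],[0,0,0],[0,0,0],[0,0,0],[0,0,0],[0,0,0],[0,0,0],[0,0,0]], "yaw": [0,0,0,0,0,0,0,0]}}

```text
time_s: 23.05
tool_pos: [0.5379, 0.0285, 0.2661]
eef_rot: [[0.835, -0.262, 0.483], [-0.224, -0.965, -0.136], [0.502, 0.005, -0.865]]
wrist_force: [-0.1, -0.3, -4.3]
opening: 0.0275
```

>>> {"name": "step_arm", "arguments": {"jaw": [10,10,10,10,10,10,10,10], "translation": [[0,0,0],[0,0,0],[0,0,0],[0,0,0],[0,0,0],[0,0,0],[0,0,0],[0,0,0]], "yaw": [-0.12,-0.25,-0.38,-0.51,-0.64,-0.77,-0.9,-1.03]}}

```text
time_s: 23.85
tool_pos: [0.5379, 0.0285, 0.2661]
eef_rot: [[0.652, 0.585, 0.483], [0.715, -0.685, -0.136], [0.252, 0.434, -0.865]]
wrist_force: [0.1, 0.2, -2.4]
opening: 0.0276
```

>>> {"name": "step_arm", "arguments": {"jaw": [10,10,10,10,10,10,10,10], "translation": [[0,0,0],[0,0,0],[0,0,0],[0,0,0],[0,0,0],[0,0,0],[0,0,0],[0,0,0]], "yaw": [-0.13,-0.26,-0.39,-0.48,-0.54,-0.54,-0.54,-0.54]}}

```text
time_s: 24.65
tool_pos: [0.5379, 0.0285, 0.2661]
eef_rot: [[0.264, 0.835, 0.483], [0.965, -0.226, -0.136], [-0.004, 0.502, -0.865]]
wrist_force: [0.3, -0.2, -2.8]
opening: 0.0279
```

```bash
python3 - <<'E'
from tgt import *
Rt,pt=pose(L.show["face"],L.side["face"],L.F);report(Rt,pt)
E
```

```text
t 24.65 q [0.0525, -0.3118, 1.7045, -0.1703, 1.2507, 0.3307] p [0.5379, 0.0285, 0.2661] z [0.4831, -0.1357, -0.865] x [0.2636, 0.9646, -0.0041] F [0.3, -0.2, -2.8] op 0.0279
rotvec needed (tool, deg) [-0.9, 1.6, -0.1] shift tool mm [-1.9, 1.5, -2.3] target [0.5376, 0.0266, 0.2688]
```

>>> {"name": "step_arm", "arguments": {"jaw": [10,10,10,10,10,10,10,10], "translation": [[-2,1.5,-2.5],[-2,1.5,-2.5],[-2,1.5,-2.5],[-2,1.5,-2.5],[-2,1.5,-2.5],[-2,1.5,-2.5],[-2,1.5,-2.5],[-2,1.5,-2.5]], "yaw": [0,0,0,0,0,0,0,0]}}

```text
time_s: 25.45
tool_pos: [0.5375, 0.0266, 0.269]
eef_rot: [[0.263, 0.835, 0.483], [0.965, -0.225, -0.136], [-0.004, 0.502, -0.865]]
wrist_force: [0.3, -0.2, -3.4]
opening: 0.0282
```

```bash
python3 - <<'E'
from tgt import *
Rt,pt=pose(L.show["face"],L.side["face"],L.F);report(Rt,pt)
Rt,pt=pose(L.show["right"],L.side["right"],L.F);report(Rt,pt)
for n in("scene","top"):
    p,d,M,K=save(n,n+"8");H,S,V=hsv(p);Rb_,ob=bust();Mi=np.linalg.inv(M)
    def proj(P):
        c=Mi@np.r_[P,1];return (K[:2]*c[:2]/c[2]+K[2:]).round(1).tolist()
    b,l=blobs((H>4)&(H<18)&(S>170)&(V>130),6);f=proj(L.F)
    print(n,"orange",[(a,c) for a,c,i in b if np.hypot(c[0]-f[0],c[1]-f[1])<25],"face pred",proj(ob+Rb_@[.033,0,.108]),"focus",f)
    if n=="scene":cv2.imwrite("pics/s8c.png",cv2.resize(p[120:260,240:420],None,fx=4,fy=4,interpolation=cv2.INTER_CUBIC))
E
```

```text
t 25.45 q [0.0474, -0.3139, 1.7004, -0.1673, 1.2561, 0.3234] p [0.5375, 0.0266, 0.269] z [0.4832, -0.1356, -0.865] x [0.2628, 0.9648, -0.0045] F [0.3, -0.2, -3.4] op 0.0282
rotvec needed (tool, deg) [-0.9, 1.6, -0.1] shift tool mm [0.1, 0.0, 0.2] target [0.5376, 0.0266, 0.2688]
t 25.45 q [0.0474, -0.3139, 1.7004, -0.1673, 1.2561, 0.3234] p [0.5375, 0.0266, 0.269] z [0.4832, -0.1356, -0.865] x [0.2628, 0.9648, -0.0045] F [0.3, -0.2, -3.4] op 0.0282
rotvec needed (tool, deg) [-0.5, 2.1, -90.1] shift tool mm [-0.3, 2.0, 0.2] target [0.5391, 0.0258, 0.2698]
scene orange [(13, [311.6, 180.3]), (15, [319.2, 193.2]), (6, [322.8, 200.0]), (11, [330.8, 215.3])] face pred [319.6, 197.1] focus [319.6, 197.3]
top orange [(8, [309.2, 199.0]), (9, [316.6, 200.9])] face pred [314.5, 198.8] focus [314.1, 198.5]
```

View pics/s8c.png

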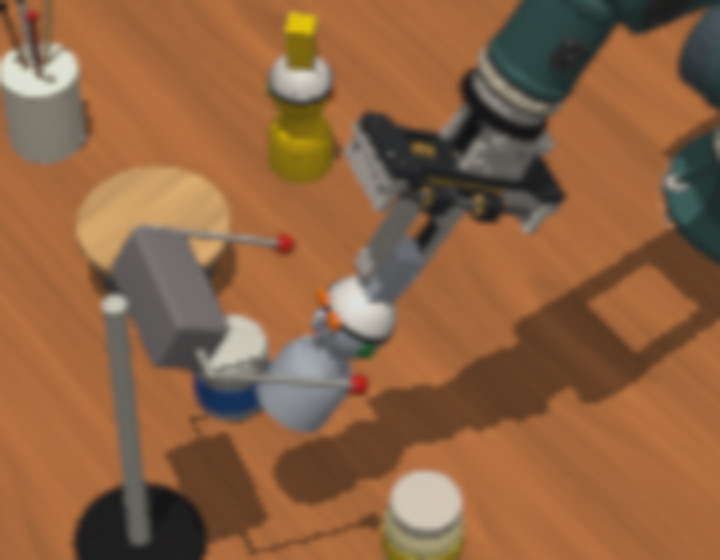

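The face (goggles at (325,305) in the crop) points at the scanner, midway between the red balls at (285,243) and (360,383). I'll hold a bit longer, then turn to the right side.

>>> {"name": "step_arm", "arguments": {"jaw": [10,10,10,10,10,10], "translation": [[0,0,0],[0,0,0],[0,0,0],[0,0,0],[0,0,0],[0,0,0]], "yaw": [0,0,0,0,0,0]}}

```text
time_s: 26.15
tool_pos: [0.5375, 0.0265, 0.269]
eef_rot: [[0.263, 0.835, 0.483], [0.965, -0.225, -0.136], [-0.004, 0.502, -0.865]]
wrist_force: [-1.3, 0.9, -3.6]
opening: 0.0277
```

>>> {"name": "step_arm", "arguments": {"jaw": [10,10,10,10,10,10,10,10], "translation": [[0,0,0],[0,0,0],[0,0,0],[0,0,0],[0,1,0],[0,1,0],[0,1,0],[0,1,0]], "yaw": [-0.12,-0.25,-0.38,-0.51,-0.64,-0.77,-0.9,-1.03]}}

```text
time_s: 26.95
tool_pos: [0.5383, 0.0263, 0.2695]
eef_rot: [[-0.584, 0.652, 0.483], [0.686, 0.715, -0.136], [-0.434, 0.252, -0.865]]
wrist_force: [0.3, 0.2, -3.2]
opening: 0.0276
```

>>> {"name": "step_arm", "arguments": {"jaw": [10,10,10,10,10,10,10], "translation": [[0,0,0],[0,0,0],[0,0,0],[0,0,0],[0,0,0],[0,0,0],[0,0,0]], "yaw": [-0.13,-0.26,-0.39,-0.48,-0.54,-0.54,-0.54]}}

```text
time_s: 27.65
tool_pos: [0.5383, 0.0263, 0.2695]
eef_rot: [[-0.835, 0.265, 0.483], [0.227, 0.964, -0.136], [-0.502, -0.003, -0.865]]
wrist_force: [-0.5, -1.0, -3.1]
opening: 0.0278
```

```bash
python3 - <<'E'
from tgt import *
Rt,pt=pose(L.show["right"],L.side["right"],L.F);report(Rt,pt)
E
```

```text
t 27.65 q [0.0466, -0.3121, 1.698, -0.1669, 1.2564, -1.2461] p [0.5383, 0.0263, 0.2695] z [0.4832, -0.1356, -0.8649] x [-0.8346, 0.2272, -0.5019] F [-0.5, -1.0, -3.1] op 0.0278
rotvec needed (tool, deg) [-1.7, 1.0, -0.2] shift tool mm [-1.0, -0.3, 0.3] target [0.5391, 0.0258, 0.2698]
```

Within 1 mm and 2°. I'll hold here and work out the cradle manoeuvre with the model.

>>> {"name": "step_arm", "arguments": {"jaw": [10,10,10,10,10,10,10,10], "translation": [[0,0,0],[0,0,0],[0,0,0],[0,0,0],[0,0,0],[0,0,0],[0,0,0],[0,0,0]], "yaw": [0,0,0,0,0,0,0,0]}}

```text
time_s: 28.45
tool_pos: [0.5383, 0.0263, 0.2695]
eef_rot: [[-0.835, 0.264, 0.483], [0.226, 0.965, -0.136], [-0.502, -0.004, -0.865]]
wrist_force: [0.2, 0.9, -3.3]
opening: 0.0281
```

>>> {"name": "step_arm", "arguments": {"jaw": [10,10,10,10,10,10], "translation": [[0,0,0],[0,0,0],[0,0,0],[0,0,0],[0,0,0],[0,0,0]], "yaw": [0,0,0,0,0,0]}}

```text
time_s: 29.05
tool_pos: [0.5383, 0.0263, 0.2695]
eef_rot: [[-0.835, 0.264, 0.483], [0.226, 0.965, -0.136], [-0.502, -0.004, -0.865]]
wrist_force: [1.0, 0.5, -3.2]
opening: 0.0277
```

```bash
python3 - <<'E'
from tgt import *
p,d,M,K=save("scene","s9");H,S,V=hsv(p);Rb_,ob=bust();c=np.linalg.inv(M)@np.r_[ob+Rb_@[0,-.032,.1],1]
print("pred red dot",(K[:2]*c[:2]/c[2]+K[2:]).round(1),[(a,cc) for a,cc,i in blobs(((H<8)|(H>172))&(S>120)&(V>60),3)[0] if 280<cc[0]<345])
Rt,pt=pose(L.Ct,[0,0,0],L.Co);q,R,p=report(Rt,pt)
print("place tool z",Rt[:,2].round(3),"now",R[:,2].round(3))
# candidate sequences: (start r,z,q1 -> push angle in arm plane)
def seq(q,start,q1,ang,N):
    x=L.ik(q,L.rz(q1)@[start[0],.0567,start[1]],L.fk(q,L.K)[1],.6,True);e=np.linalg.norm(L.fk(x,L.K)[0]-L.rz(q1)@[start[0],.0567,start[1]])
    o=[]
    for c in range(N):
        u=L.rz(q1)@[np.cos(np.radians(ang)),0,np.sin(np.radians(ang))]
        pp,RR=L.fk(x,L.K);x=L.ik(x,pp+.05*u,RR,.6)
        if c%4==3:pp,RR=L.fk(x,L.K);o.append((c+1,pp.round(2).tolist(),RR[:2,2].round(3).tolist()))
    print("q1",q1,start,ang,"e",e.round(3),o,x.round(2).tolist());return x
for q1,st0,a in((-2.05,(.6,.5),45),(-1.6,(.6,.5),45),(1.0,(.26,.49),225),(1.1,(.3,.45),180),(.9,(.3,.35),180)):seq(q,st0,q1,a,16)
E
```

```text
pred red dot [318.7 198.6] [(16, [310.5, 180.5]), (13, [319.8, 198.4]), (18, [329.2, 215.2])]
t 29.1 q [0.0467, -0.3121, 1.698, -0.167, 1.2565, -1.2474] p [0.5383, 0.0263, 0.2695] z [0.4832, -0.1357, -0.865] x [-0.8349, 0.226, -0.5018] F [-0.2, 0.0, -2.6] op 0.0277
rotvec needed (tool, deg) [15.9, -34.2, 129.7] shift tool mm [128.0, 324.3, 31.8] target [0.5323, 0.3638, 0.1764]
place tool z [ 0.275 -0.596 -0.755] now [ 0.483 -0.136 -0.865]
q1 -2.05 (0.6, 0.5) 45 e 0.118 [(4, [-0.14, -0.57, 0.59], [0.605, -0.208]), (8, [-0.14, -0.61, 0.6], [0.608, -0.323]), (12, [-0.15, -0.65, 0.62], [0.601, -0.439]), (16, [-0.15, -0.69, 0.65], [0.583, -0.553])] [-2.28, 0.46, 0.27, 1.08, 2.0, -2.55]
q1 -1.6 (0.6, 0.5) 45 e 0.066 [(4, [0.07, -0.67, 0.57], [0.522, -0.206]), (8, [0.09, -0.71, 0.59], [0.546, -0.325]), (12, [0.1, -0.75, 0.62], [0.561, -0.441]), (16, [0.11, -0.79, 0.65], [0.566, -0.552])] [-1.81, 0.46, 0.27, 0.77, 1.76, -2.53]
q1 1.0 (0.26, 0.49) 225 e 0.0 [(4, [0.02, 0.13, 0.35], [0.483, -0.136]), (8, [-0.06, 0.01, 0.21], [0.482, -0.137]), (12, [-0.13, -0.1, 0.07], [0.481, -0.147]), (16, [-0.21, -0.12, -0.08], [0.47, -0.232])] [3.1, 0.05, 2.15, 0.22, 1.46, 1.74]
q1 1.1 (0.3, 0.45) 180 e 0.0 [(4, [-0.01, 0.11, 0.45], [0.483, -0.136]), (8, [-0.08, 0.0, 0.42], [0.461, -0.135]), (12, [-0.16, -0.1, 0.42], [0.455, -0.175]), (16, [-0.24, -0.14, 0.42], [0.436, -0.3])] [3.1, -0.23, 1.35, 0.46, 2.45, 2.1]
q1 0.9 (0.3, 0.35) 180 e 0.0 [(4, [0.02, 0.11, 0.35], [0.483, -0.136]), (8, [-0.07, -0.0, 0.36], [0.472, -0.154]), (12, [-0.19, -0.11, 0.35], [0.467, -0.19]), (16, [-0.31, -0.14, 0.35], [0.45, -0.301])] [3.1, -0.1, 1.37, 0.4, 2.33, 2.02]
```

```bash
cat > seq.py <<'E'
from tgt import *
def goto(q,start,q1,yaw=0):
    R=L.fk(q,L.K)[1]@L.rz(yaw);t=L.rz(q1)@[start[0],.0567,start[1]];g=q.copy();g[0]=q1;g[5]=np.clip(q[5]+yaw+q1-q[0],-2.5,2.5)
    x=L.ik(g,t,R,.6,True);print(" goto err",np.linalg.norm(L.fk(x,L.K)[0]-t).round(3),x.round(2).tolist(),t.round(3).tolist());return x
def pushes(x,q1,ang,N,ev=2):
    u=L.rz(q1)@[np.cos(np.radians(ang)),0,np.sin(np.radians(ang))];o=[]
    for c in range(N):
        pp,RR=L.fk(x,L.K);x=L.ik(x,pp+.05*u,RR,.6)
        if c%ev==ev-1:pp,RR=L.fk(x,L.K);o.append((c+1,pp.round(2).tolist(),RR[:2,2].round(3).tolist()))
    print(" q1",q1,ang,o,x.round(2).tolist());return x
E
python3 - <<'E'
from seq import *
p,d,M,K=load("top1");P=cloud(d,M,K)
for y0 in np.arange(-1.2,-.5,.1):
    m=(d>0)&(P[...,1]>y0)&(P[...,1]<y0+.1)&(P[...,0]>-.4)&(P[...,0]<.5);print(round(y0,1),m.sum(),np.percentile(P[m][:,2],[50,99]).round(2) if m.any() else "")
q=np.array(robot.observe()["q"])
for st0,a,q1 in(((.4,.35),180,0),((.4,.45),180,-.05),((.35,.45),200,0.05)):
    x=goto(q,st0,q1,1.2);x=pushes(x,q1,a,8)
x=goto(q,(.4,.4),0,1.2);x=pushes(x,0,180,6);
y=goto(x,(.5,.55),-1.6,1.0);pushes(y,-1.6,60,20,4)
y=goto(x,(.5,.55),-1.75,1.0);pushes(y,-1.75,70,20,4)
E
```

```text
-1.2 1925 [-0.42  0.07]
-1.1 8675 [-0.15  0.12]
-1.0 372 [-0.44 -0.41]
-0.9 0 
-0.8 2212 [-0.    0.01]
-0.7 4548 [-0.    0.01]
-0.6 4496 [-0.    0.01]
 goto err 0.0 [0.19, -0.58, 1.7, -0.23, 1.54, 0.04] [0.4, 0.057, 0.35]
 q1 0 180 [(2, [0.31, 0.06, 0.35], [0.478, -0.14]), (4, [0.24, 0.09, 0.37], [0.446, -0.168]), (6, [0.16, 0.1, 0.38], [0.421, -0.178]), (8, [0.09, 0.1, 0.38], [0.398, -0.178])] [1.51, -0.75, 1.68, -0.57, 2.29, 1.06]
 goto err 0.0 [0.11, -0.52, 1.46, -0.19, 1.7, -0.07] [0.402, 0.037, 0.45]
 q1 -0.05 180 [(2, [0.3, 0.04, 0.45], [0.483, -0.136]), (4, [0.22, 0.06, 0.46], [0.463, -0.144]), (6, [0.16, 0.06, 0.48], [0.43, -0.142]), (8, [0.1, 0.05, 0.48], [0.394, -0.134])] [1.35, -0.75, 1.45, -0.65, 2.39, 0.75]
 goto err 0.0 [0.33, -0.59, 1.5, -0.29, 1.77, 0.1] [0.347, 0.074, 0.45]
 q1 0.05 200 [(2, [0.26, 0.07, 0.42], [0.48, -0.139]), (4, [0.19, 0.09, 0.4], [0.446, -0.162]), (6, [0.13, 0.1, 0.38], [0.42, -0.175]), (8, [0.06, 0.1, 0.35], [0.401, -0.179])] [1.72, -0.75, 1.76, -0.53, 2.32, 1.3]
 goto err 0.0 [0.19, -0.55, 1.58, -0.23, 1.63, 0.02] [0.4, 0.057, 0.4]
 q1 0 180 [(2, [0.3, 0.06, 0.4], [0.483, -0.136]), (4, [0.22, 0.08, 0.42], [0.456, -0.156]), (6, [0.16, 0.08, 0.43], [0.428, -0.161])] [1.1, -0.76, 1.59, -0.58, 2.17, 0.64]
 goto err 0.0 [-1.93, 0.04, 0.8, 0.61, 2.21, -0.63] [0.042, -0.501, 0.55]
 q1 -1.6 60 [(4, [0.05, -0.55, 0.64], [0.445, -0.219]), (8, [0.06, -0.57, 0.67], [0.475, -0.328]), (12, [0.08, -0.59, 0.71], [0.501, -0.436]), (16, [0.09, -0.62, 0.74], [0.52, -0.54]), (20, [0.1, -0.65, 0.78], [0.532, -0.636])] [-1.89, 0.23, 0.27, 0.82, 1.85, -0.3]
 goto err 0.0 [-2.07, 0.09, 0.74, 0.64, 2.27, -0.74] [-0.033, -0.502, 0.55]
 q1 -1.75 70 [(4, [-0.03, -0.52, 0.65], [0.44, -0.223]), (8, [-0.01, -0.51, 0.69], [0.462, -0.328]), (12, [0.01, -0.51, 0.73], [0.483, -0.432]), (16, [0.02, -0.52, 0.77], [0.501, -0.533]), (20, [0.04, -0.53, 0.81], [0.514, -0.627])] [-2.16, 0.13, 0.27, 1.05, 2.04, -0.3]
```

```bash
cat > s2.py <<'E'
from seq import *
import contextlib,io
q=np.array(robot.observe()["q"]);want=np.array([.275,-.596]);res=[]
for q1 in(-2.6,-2.3,-2.0,-1.7):
  for st0 in((.55,.5),(.65,.4)):
    with contextlib.redirect_stdout(io.StringIO()):x0=goto(q,st0,q1,2.2)
    if np.linalg.norm(L.fk(x0,L.K)[0]-L.rz(q1)@[st0[0],.0567,st0[1]])>.1:continue
    for el in(20,45,65):
      for da in(-90,-60,-30,0,30,60):
        a=q1+np.radians(da);e=np.radians(el);u=np.array([np.cos(a)*np.cos(e),np.sin(a)*np.cos(e),np.sin(e)]);x=x0
        for c in range(8):pp,RR=L.fk(x,L.K);x=L.ik(x,pp+.05*u,RR,.6)
        p,R=fk=L.fk(x,L.K);res.append((np.linalg.norm(R[:2,2]-want),q1,st0,el,da,R[:2,2].round(3).tolist(),p.round(2).tolist(),x.round(2).tolist()))
res.sort(key=lambda r:r[0])
for r in res[:10]:print(r)
E
python3 s2.py
```

```text
(np.float64(0.2361819859931071), -2.6, (0.55, 0.5), 65, -90, [0.319, -0.364], [-0.41, -0.22, 0.62], [-3.06, 0.35, 0.27, 0.96, 2.65, -1.26])
(np.float64(0.26840407678898215), -2.6, (0.55, 0.5), 65, -60, [0.348, -0.338], [-0.42, -0.24, 0.6], [-3.03, 0.38, 0.27, 0.92, 2.65, -1.28])
(np.float64(0.27714363260916725), -2.3, (0.65, 0.4), 20, 0, [0.382, -0.34], [-0.45, -0.64, 0.36], [-2.49, 0.74, 0.27, 0.64, 2.14, -1.18])
(np.float64(0.28014641093292353), -2.3, (0.65, 0.4), 45, 0, [0.396, -0.344], [-0.39, -0.57, 0.48], [-2.51, 0.59, 0.27, 0.73, 2.27, -1.07])
(np.float64(0.2915574817718506), -2.6, (0.65, 0.4), 20, 0, [0.333, -0.31], [-0.59, -0.45, 0.34], [-2.76, 0.75, 0.27, 0.56, 2.25, -1.48])
(np.float64(0.29170357481328085), -2.6, (0.65, 0.4), 45, 0, [0.349, -0.314], [-0.52, -0.41, 0.46], [-2.78, 0.6, 0.27, 0.66, 2.39, -1.37])
(np.float64(0.29380063189660327), -2.3, (0.65, 0.4), 45, -30, [0.388, -0.325], [-0.46, -0.47, 0.48], [-2.68, 0.58, 0.27, 0.73, 2.37, -1.21])
(np.float64(0.2963440945018804), -2.3, (0.65, 0.4), 20, -30, [0.372, -0.316], [-0.54, -0.5, 0.36], [-2.69, 0.73, 0.27, 0.62, 2.26, -1.37])
(np.float64(0.29635288403853816), -2.6, (0.65, 0.4), 45, 30, [0.372, -0.316], [-0.44, -0.5, 0.47], [-2.62, 0.59, 0.27, 0.7, 2.34, -1.19])
(np.float64(0.2974247889727253), -2.6, (0.65, 0.4), 20, 30, [0.364, -0.312], [-0.5, -0.58, 0.36], [-2.57, 0.73, 0.27, 0.6, 2.2, -1.27])
```

```bash
python3 - <<'E'
from h import *
p,d,M,K=load("scene1");P=cloud(d,M,K)
for x0 in np.arange(-1.0,.2,.1):
    o=[]
    for y0 in np.arange(-1.1,0,.1):
        m=(d>0)&(abs(P[...,0]-x0-.05)<.05)&(abs(P[...,1]-y0-.05)<.05);o.append(f"{np.percentile(P[m][:,2],98):.2f}" if m.sum()>5 else " -- ")
    print(f"{x0:.1f}",o)
E
sed -i 's/range(8):pp/range(NN):pp/; s/^import contextlib,io/import contextlib,io\nNN=16/' s2.py; sed -i 's/(-2.6,-2.3,-2.0,-1.7)/(-2.3,-2.15,-2.0)/; s/((.55,.5),(.65,.4))/((.55,.5),(.6,.45))/;s/(20,45,65)/(45,65,80)/;s/(-90,-60,-30,0,30,60)/(-25,0,25)/' s2.py; python3 s2.py
```

```text
-1.0 ['0.00', '0.01', ' -- ', ' -- ', ' -- ', ' -- ', ' -- ', '0.30', '0.32', '0.32', '0.32']
-0.9 ['0.00', '0.01', '0.01', ' -- ', ' -- ', ' -- ', ' -- ', '0.07', '0.36', '0.01', '0.48']
-0.8 ['0.01', '0.01', '0.01', ' -- ', '0.23', '0.23', '0.23', '0.23', '0.42', '0.46', '0.48']
-0.7 ['0.01', '0.01', '0.01', '0.01', '0.23', '0.23', '0.23', '0.23', '0.30', '0.30', '0.46']
-0.6 ['0.00', '0.01', '0.01', '0.01', '0.22', '0.23', '0.22', '0.22', '0.01', '0.01', '-0.16']
-0.5 [' -- ', ' -- ', ' -- ', ' -- ', ' -- ', ' -- ', ' -- ', ' -- ', ' -- ', ' -- ', ' -- ']
-0.4 ['-0.08', ' -- ', ' -- ', ' -- ', ' -- ', ' -- ', ' -- ', ' -- ', ' -- ', ' -- ', ' -- ']
-0.3 ['0.18', ' -- ', ' -- ', '0.00', '0.01', '0.01', '0.01', '0.01', '0.01', ' -- ', ' -- ']
-0.2 ['0.21', ' -- ', ' -- ', '0.01', '0.01', '0.01', '0.01', '0.01', '0.01', '0.01', '0.19']
-0.1 ['0.24', ' -- ', ' -- ', '0.01', '0.01', '0.01', '0.01', '0.01', '0.01', '0.01', '0.23']
-0.0 ['0.25', ' -- ', ' -- ', '0.01', '0.01', '0.01', '0.01', '0.01', '0.01', '0.01', '0.23']
0.1 ['-0.08', ' -- ', ' -- ', '0.01', '0.01', '0.01', '0.01', '0
[... 720 characters left out ...]
85])
(np.float64(0.08565774685832785), -2.3, (0.55, 0.5), 45, -25, [0.306, -0.516], [-0.46, -0.44, 0.57], [-2.8, 0.47, 0.27, 0.91, 2.3, -1.12])
(np.float64(0.08997585155583239), -2.15, (0.55, 0.5), 45, -25, [0.345, -0.54], [-0.4, -0.52, 0.59], [-2.66, 0.47, 0.27, 0.93, 2.22, -0.98])
(np.float64(0.09614099836580096), -2.3, (0.6, 0.45), 45, 25, [0.364, -0.56], [-0.24, -0.71, 0.58], [-2.28, 0.49, 0.27, 0.78, 1.99, -0.79])
(np.float64(0.09635546915244218), -2.0, (0.6, 0.45), 45, -25, [0.365, -0.562], [-0.34, -0.62, 0.58], [-2.49, 0.5, 0.27, 0.88, 2.09, -0.89])
(np.float64(0.1102989059851858), -2.15, (0.55, 0.5), 45, 0, [0.381, -0.565], [-0.28, -0.65, 0.6], [-2.39, 0.47, 0.27, 0.87, 2.06, -0.81])
```

```bash
python3 -c "
from h import *
rel((.45,.05,.30),(.42,.02,.48),(.40,-.10,.52))"
```

```text
t 29.1 q [0.0467, -0.3121, 1.698, -0.167, 1.2565, -1.2474] p [0.5383, 0.0263, 0.2695] z [0.4832, -0.1357, -0.865] x [-0.8349, 0.226, -0.5018] F [-0.2, 0.0, -2.6] op 0.0277
   (0.45, 0.05, 0.3) -> tool mm [64.0, -1.0, -72.0] dist 96
   (0.42, 0.02, 0.48) -> tool mm [-8.0, -38.0, -238.0] dist 242
   (0.4, -0.1, 0.52) -> tool mm [-39.0, -159.0, -266.0] dist 313
```

>>> {"name": "step_arm", "arguments": {"jaw": [10,10,10,10,10,10,10,10], "translation": [[20,0,-22],[42,-1,-47],[64,-1,-72],[45,-10,-113],[27,-20,-155],[10,-29,-197],[-8,-38,-238],[-20,-75,-250]], "yaw": [0,0,0,0.13,0.26,0.39,0.52,0.65]}}

```text
time_s: 29.9
tool_pos: [0.4145, -0.0136, 0.5027]
eef_rot: [[-0.505, 0.708, 0.493], [0.762, 0.634, -0.131], [-0.406, 0.31, -0.86]]
wrist_force: [0.3, -0.8, -3.0]
opening: 0.0283
```

```bash
python3 -c "
from h import *
rel((.35,-.22,.53),(.2,-.38,.53),(.05,-.45,.52),(-.2,-.48,.5),(-.357,-.485,.45))"
```

```text
t 29.9 q [-0.101, -0.4762, 1.3299, -0.0823, 1.7571, -0.7973] p [0.4145, -0.0136, 0.5027] z [0.4934, -0.1312, -0.8599] x [-0.5046, 0.762, -0.4058] F [0.3, -0.8, -3.0] op 0.0283
   (0.35, -0.22, 0.53) -> tool mm [-136.0, -168.0, -28.0] dist 218
   (0.2, -0.38, 0.53) -> tool mm [-182.0, -376.0, -81.0] dist 425
   (0.05, -0.45, 0.52) -> tool mm [-156.0, -530.0, -137.0] dist 569
   (-0.2, -0.48, 0.5) -> tool mm [-44.0, -732.0, -240.0] dist 771
   (-0.357, -0.485, 0.45) -> tool mm [52.0, -862.0, -273.0] dist 906
```

>>> {"name": "step_arm", "arguments": {"jaw": [10,10,10,10,10,10,10,10], "translation": [[-27,-34,-6],[-54,-67,-11],[-82,-101,-17],[-109,-134,-22],[-136,-168,-28],[-146,-213,-39],[-156,-258,-50],[-165,-302,-62]], "yaw": [0.13,0.26,0.39,0.52,0.65,0.78,0.91,1.04]}}

```text
time_s: 30.7
tool_pos: [0.2496, -0.3265, 0.5258]
eef_rot: [[0.368, 0.795, 0.482], [0.928, -0.345, -0.139], [0.056, 0.499, -0.865]]
wrist_force: [0.9, -1.2, -3.3]
opening: 0.0277
```

```bash
python3 -c "
from h import *
rel((.2,-.38,.53),(.05,-.45,.52),(-.2,-.48,.5),(-.357,-.485,.45))"
```

```text
t 30.7 q [-1.4858, -0.3581, 1.2042, 0.5489, 2.0252, -0.7804] p [0.2496, -0.3265, 0.5258] z [0.4823, -0.1391, -0.8649] x [0.3677, 0.9283, 0.0558] F [0.9, -1.2, -3.3] op 0.0277
   (0.2, -0.38, 0.53) -> tool mm [-68.0, -19.0, -20.0] dist 73
   (0.05, -0.45, 0.52) -> tool mm [-188.0, -119.0, -74.0] dist 235
   (-0.2, -0.48, 0.5) -> tool mm [-309.0, -317.0, -173.0] dist 476
   (-0.357, -0.485, 0.45) -> tool mm [-374.0, -465.0, -205.0] dist 632
```

>>> {"name": "step_arm", "arguments": {"jaw": [10,10,10,10,10,10,10,10], "translation": [[-34,-10,-10],[-68,-19,-20],[-98,-44,-34],[-128,-69,-47],[-158,-94,-61],[-188,-119,-74],[-212,-158,-94],[-235,-195,-112]], "yaw": [0.07,0.14,0.21,0.28,0.35,0.42,0.49,0.51]}}

```text
time_s: 31.5
tool_pos: [-0.0453, -0.4631, 0.5119]
eef_rot: [[0.707, 0.518, 0.481], [0.645, -0.752, -0.138], [0.29, 0.408, -0.866]]
wrist_force: [0.8, -0.8, -3.3]
opening: 0.0278
```

```bash
python3 -c "
from h import *
rel((-.2,-.48,.5),(-.357,-.485,.45))"
```

```text
t 31.5 q [-2.1686, 0.0006, 0.9385, 0.6647, 2.262, -0.8525] p [-0.0453, -0.4631, 0.5119] z [0.4808, -0.1382, -0.8658] x [0.7074, 0.6446, 0.2899] F [0.8, -0.8, -3.3] op 0.0278
   (-0.2, -0.48, 0.5) -> tool mm [-124.0, -72.0, -62.0] dist 156
   (-0.357, -0.485, 0.45) -> tool mm [-253.0, -170.0, -93.0] dist 319
```

>>> {"name": "step_arm", "arguments": {"jaw": [10,10,10,10,10,10,10], "translation": [[-31,-18,-16],[-62,-36,-31],[-93,-54,-47],[-124,-72,-62],[-162,-101,-71],[-200,-130,-80],[-245,-163,-91]], "yaw": [0,0,0,0,0,0,0]}}

```text
time_s: 32.2
tool_pos: [-0.3398, -0.4863, 0.4544]
eef_rot: [[0.707, 0.52, 0.48], [0.646, -0.751, -0.138], [0.288, 0.408, -0.866]]
wrist_force: [-0.1, -2.2, -2.5]
opening: 0.0278
```

```bash
python3 - <<'E'
from seq import *
s,q,R,p=st()
for q1 in(-2.15,-2.3,-2.45):
    pushes(q,q1,45,18,3);u=L.rz(q1)@[.7071,0,.7071];print((R.T@u*50).round(1))
E
```

```text
t 32.2 q [-2.5149, 0.4641, 0.4959, 0.6353, 2.4168, -1.1847] p [-0.3398, -0.4863, 0.4544] z [0.4796, -0.1385, -0.8665] x [0.707, 0.6458, 0.2882] F [-0.1, -2.2, -2.5] op 0.0278
 q1 -2.15 45 [(3, [-0.34, -0.52, 0.49], [0.461, -0.2]), (6, [-0.34, -0.55, 0.51], [0.436, -0.281]), (9, [-0.33, -0.58, 0.53], [0.408, -0.366]), (12, [-0.33, -0.61, 0.54], [0.377, -0.452]), (15, [-0.33, -0.64, 0.56], [0.342, -0.537]), (18, [-0.33, -0.67, 0.59], [0.304, -0.619])] [-2.42, 0.49, 0.27, 0.81, 1.98, -0.89]
[-22.6  26.6 -35.8]
 q1 -2.3 45 [(3, [-0.35, -0.51, 0.49], [0.46, -0.2]), (6, [-0.36, -0.53, 0.51], [0.433, -0.281]), (9, [-0.36, -0.55, 0.52], [0.401, -0.365]), (12, [-0.36, -0.58, 0.54], [0.366, -0.449]), (15, [-0.37, -0.6, 0.56], [0.327, -0.533]), (18, [-0.38, -0.63, 0.58], [0.284, -0.614])] [-2.52, 0.5, 0.27, 0.83, 2.03, -0.96]
[-23.5  22.  -38.3]
 q1 -2.45 45 [(3, [-0.36, -0.5, 0.49], [0.459, -0.2]), (6, [-0.37, -0.51, 0.5], [0.43, -0.28]), (9, [-0.38, -0.53, 0.52], [0.396, -0.361]), (12, [-0.4, -0.54, 0.54], [0.358, -0.444]), (15, [-0.41, -0.56, 0.55], [0.315, -0.525]), (18, [-0.43, -0.58, 0.57], [0.267, -0.604])] [-2.61, 0.5, 0.27, 0.85, 2.08, -1.02]
[-23.6  17.2 -40.6]
```

>>> {"name": "step_arm", "arguments": {"jaw": [10], "translation": [[-23,22,-38]], "yaw": [0]}}

```text
time_s: 32.3
tool_pos: [-0.3575, -0.504, 0.4679]
eef_rot: [[0.711, 0.502, 0.492], [0.633, -0.761, -0.138], [0.305, 0.41, -0.86]]
wrist_force: [-2.0, -3.0, -3.7]
opening: 0.0278
```

>>> {"name": "step_arm", "arguments": {"jaw": [10], "translation": [[-23,22,-38]], "yaw": [0]}}

```text
time_s: 32.4
tool_pos: [-0.3563, -0.5128, 0.4735]
eef_rot: [[0.718, 0.5, 0.484], [0.636, -0.754, -0.163], [0.283, 0.425, -0.86]]
wrist_force: [-0.6, -0.7, -4.0]
opening: 0.0281
```

>>> {"name": "step_arm", "arguments": {"jaw": [10], "translation": [[-23,23,-38]], "yaw": [0]}}

```text
time_s: 32.5
tool_pos: [-0.3502, -0.5156, 0.4898]
eef_rot: [[0.729, 0.503, 0.464], [0.638, -0.744, -0.196], [0.247, 0.44, -0.864]]
wrist_force: [0.9, 0.3, -2.6]
opening: 0.0276
```

>>> {"name": "step_arm", "arguments": {"jaw": [10], "translation": [[-22,24,-38]], "yaw": [0]}}

```text
time_s: 32.6
tool_pos: [-0.3451, -0.5183, 0.5025]
eef_rot: [[0.74, 0.499, 0.451], [0.636, -0.738, -0.225], [0.221, 0.454, -0.863]]
wrist_force: [-0.0, -0.1, -2.7]
opening: 0.0276
```

>>> {"name": "step_arm", "arguments": {"jaw": [10], "translation": [[-22,25,-37]], "yaw": [0]}}

```text
time_s: 32.7
tool_pos: [-0.342, -0.5224, 0.5118]
eef_rot: [[0.75, 0.493, 0.442], [0.631, -0.734, -0.252], [0.2, 0.468, -0.861]]
wrist_force: [1.2, -0.2, -2.4]
opening: 0.0277
```

>>> {"name": "step_arm", "arguments": {"jaw": [10], "translation": [[-22,26,-36]], "yaw": [0]}}

```text
time_s: 32.8
tool_pos: [-0.3398, -0.5274, 0.5194]
eef_rot: [[0.759, 0.484, 0.434], [0.624, -0.73, -0.277], [0.183, 0.482, -0.857]]
wrist_force: [0.2, 0.5, -2.8]
opening: 0.0275
```

```bash
python3 - <<'E'
from seq import *
s,q,R,p=st()
for q1 in(-2.15,-2.3,-2.45):
    pushes(q,q1,45,14,2);u=L.rz(q1)@[.7071,0,.7071];print((R.T@u*50).round(1))
E
```

```text
t 32.8 q [-2.51, 0.5216, 0.2738, 0.7847, 2.3939, -1.0023] p [-0.3398, -0.5274, 0.5194] z [0.4345, -0.2775, -0.8569] x [0.7594, 0.6245, 0.1828] F [0.2, 0.5, -2.8] op 0.0275
 q1 -2.15 45 [(2, [-0.34, -0.55, 0.53], [0.416, -0.332]), (4, [-0.33, -0.57, 0.54], [0.397, -0.388]), (6, [-0.33, -0.59, 0.55], [0.376, -0.444]), (8, [-0.33, -0.61, 0.56], [0.353, -0.501]), (10, [-0.33, -0.63, 0.58], [0.33, -0.557]), (12, [-0.33, -0.66, 0.59], [0.304, -0.611]), (14, [-0.34, -0.68, 0.6], [0.277, -0.664])] [-2.43, 0.48, 0.27, 0.82, 1.94, -0.89]
[-26.7  29.3 -30.5]
 q1 -2.3 45 [(2, [-0.34, -0.54, 0.53], [0.416, -0.333]), (4, [-0.35, -0.56, 0.54], [0.395, -0.389]), (6, [-0.35, -0.57, 0.55], [0.373, -0.445]), (8, [-0.36, -0.59, 0.56], [0.348, -0.501]), (10, [-0.36, -0.61, 0.57], [0.322, -0.556]), (12, [-0.37, -0.62, 0.59], [0.294, -0.61]), (14, [-0.38, -0.64, 0.6], [0.264, -0.662])] [-2.51, 0.48, 0.27, 0.85, 1.97, -0.94]
[-27.9  24.9 -33.2]
 q1 -2.45 45 [(2, [-0.35, -0.53, 0.53], [0.415, -0.332]), (4, [-0.36, -0.54, 0.54], [0.394, -0.388]), (6, [-0.37, -0.55, 0.55], [0.37, -0.444]), (8, [-0.38, -0.56, 0.56], [0.344, -0.499]), (10, [-0.39, -0.57, 0.57], [0.316, -0.553]), (12, [-0.4, -0.59, 0.58], [0.286, -0.606]), (14, [-0.42, -0.6, 0.6], [0.253, -0.657])] [-2.6, 0.48, 0.27, 0.88, 2.02, -0.99]
[-28.3  20.3 -35.9]
```

>>> {"name": "step_arm", "arguments": {"jaw": [10], "translation": [[-28,20,-36]], "yaw": [0]}}

```text
time_s: 32.9
tool_pos: [-0.3445, -0.5309, 0.5232]
eef_rot: [[0.768, 0.477, 0.427], [0.619, -0.725, -0.303], [0.165, 0.497, -0.852]]
wrist_force: [-0.9, 0.6, -3.6]
opening: 0.0281
```

>>> {"name": "step_arm", "arguments": {"jaw": [10], "translation": [[-28,21,-35]], "yaw": [0]}}

```text
time_s: 33.0
tool_pos: [-0.3505, -0.5346, 0.5258]
eef_rot: [[0.779, 0.467, 0.419], [0.61, -0.722, -0.328], [0.149, 0.511, -0.847]]
wrist_force: [-1.0, 0.1, -3.4]
opening: 0.0274
```

>>> {"name": "step_arm", "arguments": {"jaw": [10], "translation": [[-28,21,-35]], "yaw": [0]}}

```text
time_s: 33.1
tool_pos: [-0.3558, -0.5375, 0.53]
eef_rot: [[0.788, 0.458, 0.411], [0.601, -0.717, -0.354], [0.132, 0.526, -0.84]]
wrist_force: [-1.4, 0.6, -4.2]
opening: 0.0274
```

>>> {"name": "step_arm", "arguments": {"jaw": [10], "translation": [[-29,22,-34]], "yaw": [0]}}

```text
time_s: 33.2
tool_pos: [-0.3604, -0.5407, 0.5352]
eef_rot: [[0.798, 0.45, 0.401], [0.592, -0.71, -0.381], [0.113, 0.541, -0.833]]
wrist_force: [-0.2, 0.2, -3.3]
opening: 0.0276
```

>>> {"name": "step_arm", "arguments": {"jaw": [10], "translation": [[-30,23,-33]], "yaw": [0]}}

```text
time_s: 33.3
tool_pos: [-0.3647, -0.5446, 0.5409]
eef_rot: [[0.807, 0.443, 0.39], [0.583, -0.703, -0.408], [0.094, 0.556, -0.826]]
wrist_force: [-0.5, -0.8, -2.6]
opening: 0.0276
```

>>> {"name": "step_arm", "arguments": {"jaw": [10], "translation": [[-30,24,-32]], "yaw": [0]}}

```text
time_s: 33.4
tool_pos: [-0.3683, -0.5487, 0.5472]
eef_rot: [[0.817, 0.436, 0.378], [0.572, -0.695, -0.434], [0.074, 0.571, -0.817]]
wrist_force: [0.2, -0.4, -2.0]
opening: 0.0279
```

```bash
python3 - <<'E'
from seq import *
s,q,R,p=st()
for q1 in(-2.3,-2.6):
    pushes(q,q1,45,8,1);u=L.rz(q1)@[.7071,0,.7071];print((R.T@u*50).round(1))
E
```

```text
t 33.4 q [-2.561, 0.4993, 0.2748, 0.8363, 2.2641, -0.9923] p [-0.3683, -0.5487, 0.5472] z [0.3785, -0.4344, -0.8173] x [0.8166, 0.5724, 0.0739] F [0.2, -0.4, -2.0] op 0.0279
 q1 -2.3 45 [(1, [-0.37, -0.56, 0.55], [0.366, -0.462]), (2, [-0.37, -0.57, 0.56], [0.354, -0.489]), (3, [-0.38, -0.57, 0.56], [0.34, -0.517]), (4, [-0.38, -0.58, 0.57], [0.327, -0.544]), (5, [-0.38, -0.59, 0.58], [0.313, -0.571]), (6, [-0.38, -0.6, 0.58], [0.298, -0.598]), (7, [-0.39, -0.61, 0.59], [0.283, -0.624]), (8, [-0.39, -0.62, 0.6], [0.268, -0.649])] [-2.54, 0.48, 0.27, 0.86, 2.0, -0.95]
[-31.7  28.3 -26.4]
 q1 -2.6 45 [(1, [-0.38, -0.55, 0.55], [0.366, -0.462]), (2, [-0.39, -0.55, 0.56], [0.353, -0.489]), (3, [-0.39, -0.55, 0.56], [0.339, -0.516]), (4, [-0.4, -0.55, 0.57], [0.325, -0.543]), (5, [-0.41, -0.56, 0.58], [0.309, -0.569]), (6, [-0.42, -0.56, 0.58], [0.294, -0.596]), (7, [-0.43, -0.56, 0.59], [0.278, -0.621]), (8, [-0.43, -0.57, 0.59], [0.261, -0.646])] [-2.65, 0.48, 0.27, 0.9, 2.06, -1.01]
[-32.6  19.7 -32.4]
```

>>> {"name": "step_arm", "arguments": {"jaw": [10], "translation": [[-33,20,-32]], "yaw": [0]}}

```text
time_s: 33.5
tool_pos: [-0.3755, -0.5509, 0.5528]
eef_rot: [[0.825, 0.43, 0.366], [0.563, -0.686, -0.462], [0.052, 0.587, -0.808]]
wrist_force: [0.6, 0.1, -3.0]
opening: 0.0278
```

>>> {"name": "step_arm", "arguments": {"jaw": [10], "translation": [[-33,20,-32]], "yaw": [0]}}

```text
time_s: 33.6
tool_pos: [-0.3841, -0.5519, 0.5576]
eef_rot: [[0.834, 0.423, 0.353], [0.55, -0.678, -0.488], [0.033, 0.601, -0.798]]
wrist_force: [-0.6, 0.1, -4.2]
opening: 0.0275
```

>>> {"name": "step_arm", "arguments": {"jaw": [10], "translation": [[-34,20,-31]], "yaw": [0]}}

```text
time_s: 33.7
tool_pos: [-0.3927, -0.5529, 0.563]
eef_rot: [[0.843, 0.416, 0.34], [0.537, -0.669, -0.514], [0.013, 0.616, -0.787]]
wrist_force: [0.3, -0.1, -2.6]
opening: 0.0277
```

>>> {"name": "step_arm", "arguments": {"jaw": [10], "translation": [[-34,21,-30]], "yaw": [0]}}

```text
time_s: 33.8
tool_pos: [-0.4007, -0.5543, 0.5689]
eef_rot: [[0.852, 0.41, 0.326], [0.523, -0.659, -0.54], [-0.006, 0.631, -0.776]]
wrist_force: [0.0, 0.5, -3.6]
opening: 0.0277
```

>>> {"name": "step_arm", "arguments": {"jaw": [10], "translation": [[-35,21,-29]], "yaw": [0]}}

```text
time_s: 33.9
tool_pos: [-0.4088, -0.5557, 0.5752]
eef_rot: [[0.86, 0.404, 0.311], [0.509, -0.648, -0.566], [-0.027, 0.646, -0.763]]
wrist_force: [0.2, 0.3, -3.6]
opening: 0.0279
```

>>> {"name": "step_arm", "arguments": {"jaw": [10], "translation": [[-35,21,-29]], "yaw": [0]}}

```text
time_s: 34.0
tool_pos: [-0.417, -0.5562, 0.5818]
eef_rot: [[0.868, 0.398, 0.296], [0.494, -0.637, -0.591], [-0.047, 0.66, -0.75]]
wrist_force: [0.4, 0.1, -2.9]
opening: 0.0275
```

```bash
python3 - <<'E'
from tgt import *
Rt,pt=pose(L.Ct,[0,0,0],L.Co);q,R,p=report(Rt,pt)
wps=[(-.2,-.5,.56),(.0,-.46,.56),(.22,-.36,.55),(.38,-.15,.55),(.42,.1,.5),(.45,.3,.42)]
rel(*wps)
x=q
for w in wps+[tuple(pt)]:
    x=L.ik(x,np.array(w),R,.6,True);print(w,np.linalg.norm(L.fk(x,L.K)[0]-w).round(3),x.round(2).tolist())
E
```

```text
t 34.0 q [-2.6419, 0.4816, 0.275, 0.8933, 2.1287, -1.0125] p [-0.417, -0.5562, 0.5818] z [0.2962, -0.5914, -0.75] x [0.8682, 0.4941, -0.0467] F [0.4, 0.1, -2.9] op 0.0275
rotvec needed (tool, deg) [0.4, -1.2, 7.0] shift tool mm [1297.6, -475.8, 41.3] target [0.5323, 0.3638, 0.1764]
t 34.0 q [-2.6419, 0.4816, 0.275, 0.8933, 2.1287, -1.0125] p [-0.417, -0.5562, 0.5818] z [0.2962, -0.5914, -0.75] x [0.8682, 0.4941, -0.0467] F [0.4, 0.1, -2.9] op 0.0275
   (-0.2, -0.5, 0.56) -> tool mm [217.0, 36.0, 47.0] dist 225
   (0.0, -0.46, 0.56) -> tool mm [411.0, 90.0, 83.0] dist 428
   (0.22, -0.36, 0.55) -> tool mm [651.0, 108.0, 97.0] dist 667
   (0.38, -0.15, 0.55) -> tool mm [894.0, 37.0, 20.0] dist 895
   (0.42, 0.1, 0.5) -> tool mm [1055.0, -139.0, -79.0] dist 1067
   (0.45, 0.3, 0.42) -> tool mm [1183.0, -307.0, -128.0] dist 1229
(-0.2, -0.5, 0.56) 0.0 [-2.5, -0.09, 1.01, 0.77, 1.94, -1.07]
(0.0, -0.46, 0.56) 0.0 [-2.16, -0.39, 1.24, 0.64, 1.83, -0.81]
(0.22, -0.36, 0.55) 0.0 [-1.22, -0.56, 1.35, 0.07, 1.63, -0.15]
(0.38, -0.15, 0.55) 0.0 [-0.01, -0.39, 1.26, -0.66, 1.83, 0.71]
(0.42, 0.1, 0.5) 0.0 [0.64, -0.1, 1.15, -0.83, 2.07, 1.24]
(0.45, 0.3, 0.42) 0.0 [0.88, 0.25, 0.94, -0.8, 2.13, 1.53]
(np.float64(0.5322608562556025), np.float64(0.3637889757860072), np.float64(0.17643015449098004)) 0.0 [0.84, 0.49, 1.09, -0.68, 1.81, 1.8]
```

>>> {"name": "step_arm", "arguments": {"jaw": [10,10,10,10,10,10,10,10], "translation": [[30,5,6],[80,13,17],[125,21,27],[172,29,37],[217,36,47],[262,49,55],[307,61,64],[352,74,72]], "yaw": [0,0,0,0,0,0,0,0]}}

```text
time_s: 34.8
tool_pos: [-0.0583, -0.4704, 0.5603]
eef_rot: [[0.868, 0.398, 0.296], [0.494, -0.638, -0.591], [-0.046, 0.66, -0.75]]
wrist_force: [0.9, -0.7, -3.0]
opening: 0.0278
```

>>> {"name": "step_arm", "arguments": {"jaw": [10,10,10,10,10,10,10,10], "translation": [[45,12,9],[92,19,13],[140,22,16],[180,25,18],[220,28,21],[260,31,23],[285,33,24],[299,34,25]], "yaw": [0,0,0,0,0,0,0,0]}}

```text
time_s: 35.6
tool_pos: [0.2229, -0.357, 0.5508]
eef_rot: [[0.865, 0.401, 0.302], [0.5, -0.635, -0.589], [-0.044, 0.66, -0.75]]
wrist_force: [0.2, -0.6, -2.1]
opening: 0.0279
```

```bash
python3 -c "
from h import *
rel((.38,-.15,.55),(.42,.1,.5),(.45,.3,.42),(.48,.4,.36))"
```

```text
t 35.6 q [-1.2121, -0.5695, 1.3533, 0.0767, 1.6378, -0.1486] p [0.2229, -0.357, 0.5508] z [0.3024, -0.5887, -0.7497] x [0.8647, 0.5004, -0.0442] F [0.2, -0.6, -2.1] op 0.0279
   (0.38, -0.15, 0.55) -> tool mm [239.0, -69.0, -74.0] dist 260
   (0.42, 0.1, 0.5) -> tool mm [401.0, -245.0, -171.0] dist 500
   (0.45, 0.3, 0.42) -> tool mm [531.0, -412.0, -220.0] dist 707
   (0.48, 0.4, 0.36) -> tool mm [609.0, -503.0, -225.0] dist 822
```

>>> {"name": "step_arm", "arguments": {"jaw": [10,10,10,10,10,10,10,10], "translation": [[35,-10,-11],[75,-22,-23],[116,-34,-36],[157,-45,-49],[198,-57,-61],[239,-69,-74],[269,-101,-92],[300,-135,-110]], "yaw": [0,0,0,0,0,0,0,0]}}

```text
time_s: 36.4
tool_pos: [0.3926, -0.0691, 0.5319]
eef_rot: [[0.866, 0.401, 0.3], [0.499, -0.638, -0.587], [-0.043, 0.657, -0.752]]
wrist_force: [1.1, -1.0, -3.9]
opening: 0.0276
```

>>> {"name": "step_arm", "arguments": {"jaw": [10,10,10,10,10,10,10,10], "translation": [[30,-33,-18],[60,-66,-36],[101,-110,-61],[130,-145,-72],[160,-180,-82],[190,-220,-93],[215,-255,-103],[231,-277,-110]], "yaw": [0.02,0.04,0.06,0.08,0.1,0.12,0.12,0.12]}}

```text
time_s: 37.2
tool_pos: [0.4493, 0.2876, 0.4184]
eef_rot: [[0.907, 0.299, 0.297], [0.42, -0.692, -0.587], [0.03, 0.657, -0.753]]
wrist_force: [0.4, 0.1, -4.3]
opening: 0.0279
```

```bash
python3 - <<'E'
from tgt import *
Rt,pt=pose(L.Ct,[0,0,0],L.Co);q,R,p=report(Rt,pt)
tx,tz=L.Ct[:,0],L.Ct[:,2]
rel(tuple((pt+.10*tx+.02*tz).round(4)),tuple((pt+.04*tx+.012*tz).round(4)))
E
```

```text
t 37.2 q [0.866, 0.22, 0.971, -0.7863, 2.113, 1.6479] p [0.4493, 0.2876, 0.4184] z [0.2967, -0.5869, -0.7533] x [0.9069, 0.4203, 0.0297] F [0.4, 0.1, -4.3] op 0.0279
rotvec needed (tool, deg) [0.1, -1.3, 0.6] shift tool mm [100.1, -186.9, 162.1] target [0.5323, 0.3638, 0.1764]
t 37.2 q [0.866, 0.22, 0.971, -0.7863, 2.113, 1.6479] p [0.4493, 0.2876, 0.4184] z [0.2967, -0.5869, -0.7533] x [0.9069, 0.4203, 0.0297] F [0.4, 0.1, -4.3] op 0.0279
   (np.float64(0.5576), np.float64(0.3053), np.float64(0.256)) -> tool mm [101.0, -87.0, 144.0] dist 196
   (np.float64(0.5414), np.float64(0.3427), np.float64(0.2113)) -> tool mm [101.0, -147.0, 151.0] dist 233
```

>>> {"name": "step_arm", "arguments": {"jaw": [10,10,10,10,10,10,10], "translation": [[22,-19,31],[44,-38,63],[66,-57,94],[86,-74,123],[101,-87,144],[101,-87,144],[101,-87,144]], "yaw": [0.01,0.01,0.01,0.01,0.01,0.01,0.01]}}

```text
time_s: 37.9
tool_pos: [0.558, 0.3011, 0.2593]
eef_rot: [[0.912, 0.284, 0.296], [0.408, -0.697, -0.589], [0.039, 0.658, -0.752]]
wrist_force: [-0.4, -1.0, -3.2]
opening: 0.0276
```

```bash
python3 - <<'E'
from tgt import *
Rt,pt=pose(L.Ct,[0,0,0],L.Co);q,R,p=report(Rt,pt)
for n in("scene","top"):
    p,d,M,K=save(n,n+"10");P=cloud(d,M,K)
    if n=="scene":cv2.imwrite("pics/s10c.png",cv2.resize(p[170:350,280:480],None,fx=3.5,fy=3.5,interpolation=cv2.INTER_CUBIC))
    H,S,V=hsv(p);Rb_,ob=bust();Mi=np.linalg.inv(M)
    def proj(P):
        c=Mi@np.r_[P,1];return (K[:2]*c[:2]/c[2]+K[2:]).round(1).tolist()
    print(n,[(a,c) for a,c,i in blobs((H>4)&(H<18)&(S>170)&(V>130),4)[0]][:6],"goggles pred",proj(ob+Rb_@[.03,0,.112]),"green",[(a,c) for a,c,i in blobs((H>45)&(H<85)&(S>80)&(V>50),3)[0]],proj(ob+Rb_@[0,.032,.1]))
E
```

```text
t 37.9 q [0.7575, 0.3907, 1.0693, -0.7152, 1.8462, 1.7781] p [0.558, 0.3011, 0.2593] z [0.2957, -0.5889, -0.7522] x [0.912, 0.4084, 0.0387] F [-0.4, -1.0, -3.2] op 0.0276
rotvec needed (tool, deg) [0.2, -1.2, -0.3] shift tool mm [-1.1, -105.6, 17.7] target [0.5323, 0.3638, 0.1764]
scene [(4, [248.5, 123.0]), (6, [313.5, 122.2]), (8, [306.0, 155.5]), (5, [309.0, 163.8]), (15, [311.3, 180.6]), (8, [521.0, 187.5])] goggles pred [369.8, 245.9] green [(90, [636.7, 23.9]), (15, [369.1, 262.3])] [368.8, 261.0]
top [(68913, [366.0, 245.4]), (94, [340.1, 175.6]), (5, [342.8, 196.8]), (10, [241.2, 204.3]), (988, [192.5, 241.3]), (878, [140.2, 309.3])] goggles pred [240.9, 201.7] green [(3, [148.0, 229.7]), (4, [170.8, 253.0]), (3, [136.0, 255.0]), (3, [121.3, 259.0]), (3, [122.0, 262.3]), (4, [137.8, 276.5]), (3, [143.7, 280.7]), (3, [133.0, 283.0]), (3, [138.7, 287.0]), (3, [201.0, 307.3]), (3, [218.0, 341.3]), (3, [229.0, 346.0]), (3, [224.0, 355.7]), (3, [242.0, 355.7]), (5, [229.4, 367.2]), (3, [237.7, 369.7]), (3, [264.0, 377.0]), (3, [297.7, 384.3])] [234.8, 196.1]
```

View pics/s10c.png

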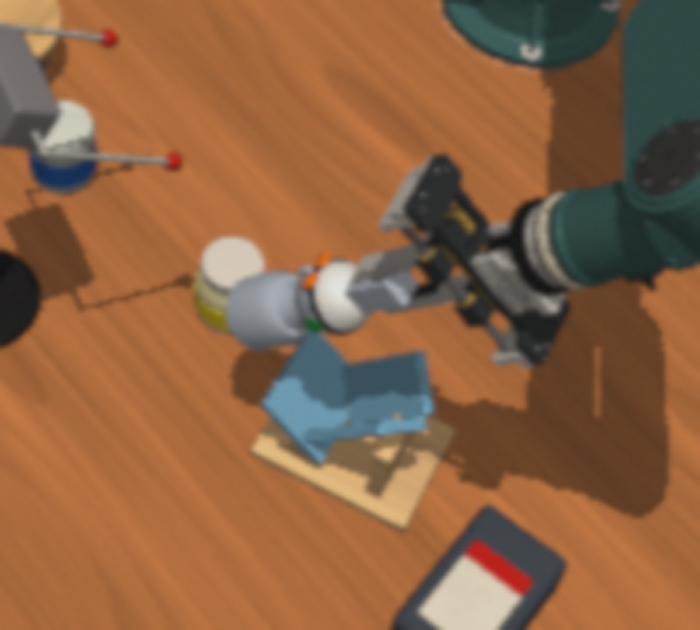

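The bust is poised over the trough at (300,300) in the crop, face up, and the green dot agrees with the prediction within 1.5 px. Moving it in.

>>> {"name": "step_arm", "arguments": {"jaw": [10,10,10,10,10,10,10], "translation": [[0,-25,2],[-1,-50,4],[-1,-75,6],[-1,-90,8],[-1,-99,10],[-1,-99,10],[-1,-99,10]], "yaw": [0,0,0,0,0,0,0]}}

```text
time_s: 38.7
tool_pos: [0.5326, 0.3635, 0.1886]
eef_rot: [[0.912, 0.282, 0.298], [0.408, -0.697, -0.589], [0.042, 0.659, -0.751]]
wrist_force: [-0.8, 0.5, -3.7]
opening: 0.0276
```

```bash
python3 - <<'E'
from tgt import *
Rt,pt=pose(L.Ct,[0,0,0],L.Co);q,R,p=report(Rt,pt)
E
```

```text
t 38.7 q [0.8473, 0.487, 1.0773, -0.6861, 1.8223, 1.9205] p [0.5326, 0.3635, 0.1886] z [0.2984, -0.5891, -0.751] x [0.9119, 0.4082, 0.0421] F [-0.8, 0.5, -3.7] op 0.0276
rotvec needed (tool, deg) [0.3, -1.4, -0.5] shift tool mm [-0.7, -8.4, 8.9] target [0.5323, 0.3638, 0.1764]
```

>>> {"name": "step_arm", "arguments": {"jaw": [10,10,10,10,10], "translation": [[0,-2,2],[0,-4,4],[-1,-5,6],[-1,-6,7],[-1,-6,7]], "yaw": [0,0,0,0,0]}}

```text
time_s: 39.2
tool_pos: [0.5316, 0.363, 0.1777]
eef_rot: [[0.912, 0.283, 0.297], [0.408, -0.696, -0.59], [0.039, 0.659, -0.751]]
wrist_force: [0.1, 0.3, -3.9]
opening: 0.0282
```

>>> {"name": "step_arm", "arguments": {"jaw": [10,10,10], "translation": [[0,-1,1],[0,-1,1],[0,-1,1]], "yaw": [0,0,0]}}

```text
time_s: 39.5
tool_pos: [0.5317, 0.3634, 0.1772]
eef_rot: [[0.912, 0.283, 0.298], [0.408, -0.697, -0.59], [0.041, 0.659, -0.751]]
wrist_force: [0.0, 0.3, -1.4]
opening: 0.0278
```

>>> {"name": "step_arm", "arguments": {"jaw": [10,10,10], "translation": [[0,-1,1],[0,-1,1],[0,-1,1]], "yaw": [0,0,0]}}

```text
time_s: 39.8
tool_pos: [0.5317, 0.3635, 0.177]
eef_rot: [[0.912, 0.281, 0.299], [0.408, -0.697, -0.59], [0.042, 0.66, -0.75]]
wrist_force: [-2.3, 1.0, 5.3]
opening: 0.0278
```

```bash
python3 - <<'E'
from tgt import *
Rt,pt=pose(L.Ct,[0,0,0],L.Co);q,R,p=report(Rt,pt);print(R.T@np.array(robot.observe()["wrist_force"]))
E
```

```text
t 39.8 q [0.8485, 0.4916, 1.0942, -0.6832, 1.8066, 1.9355] p [0.5317, 0.3635, 0.177] z [0.2986, -0.5896, -0.7505] x [0.9119, 0.4081, 0.0422] F [-2.3, 1.0, 5.3] op 0.0278
rotvec needed (tool, deg) [0.3, -1.4, -0.5] shift tool mm [0.5, -0.4, 0.5] target [0.5323, 0.3638, 0.1764]
[-1.45959735  2.18928066 -5.28292269]
```

>>> {"name": "step_arm", "arguments": {"jaw": [28,28,29,30,32,36,45,60], "translation": [[0,0,0],[0,0,0],[0,0,0],[0,0,0],[0,0,0],[0,0,0],[0,0,0],[0,0,0]], "yaw": [0,0,0,0,0,0,0,0], "squeeze": 5}}

```text
time_s: 40.6
tool_pos: [0.5317, 0.3633, 0.175]
eef_rot: [[0.912, 0.283, 0.297], [0.408, -0.697, -0.59], [0.04, 0.659, -0.751]]
wrist_force: [-0.1, -0.6, 0.2]
opening: 0.049
```

```bash
python3 - <<'E'
from tgt import *
st();p,d,M,K=save("scene","s11");cv2.imwrite("pics/s11c.png",cv2.resize(p[190:340,310:480],None,fx=4,fy=4,interpolation=cv2.INTER_CUBIC))
E
```

```text
t 40.6 q [0.8479, 0.4931, 1.0959, -0.6818, 1.8051, 1.9356] p [0.5317, 0.3633, 0.175] z [0.297, -0.5899, -0.7508] x [0.9119, 0.4084, 0.0398] F [-0.1, -0.6, 0.2] op 0.049
```

View pics/s11c.png

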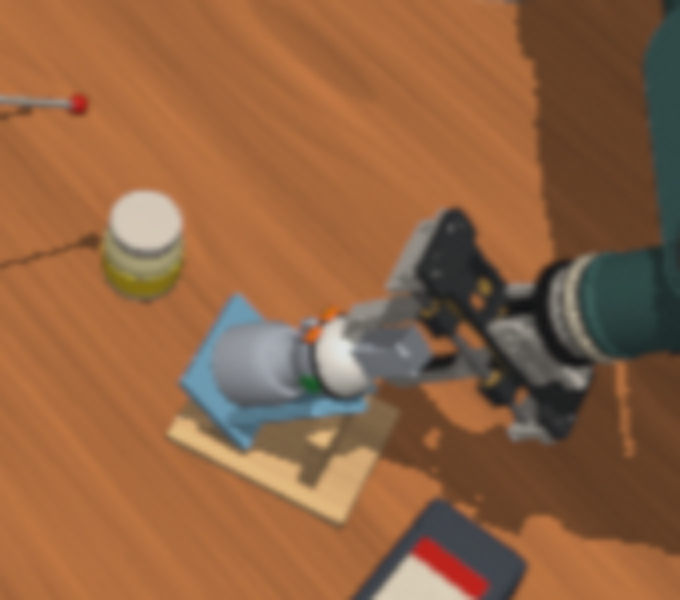

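The bust lies in the trough at (270,365) in the crop, foot on the ledge and goggles up. The fingers are open at 49 mm and the wrist force is about zero. Now I retreat along the trough axis.

>>> {"name": "step_arm", "arguments": {"jaw": [65,65,65,65,65,65,65,65], "translation": [[0,0,0],[0,0,-6],[0,0,-20],[0,0,-40],[0,0,-65],[0,0,-90],[0,0,-120],[0,0,-150]], "yaw": [0,0,0,0,0,0,0,0]}}

```text
time_s: 41.45
tool_pos: [0.4861, 0.4531, 0.2899]
eef_rot: [[0.912, 0.283, 0.298], [0.409, -0.697, -0.589], [0.041, 0.658, -0.752]]
wrist_force: [-0.5, 0.1, 0.3]
opening: 0.0653
```

>>> {"name": "step_arm", "arguments": {"jaw": [65,65,65,65,65,65,65,65], "translation": [[0,0,0],[0,0,0],[0,0,0],[0,0,0],[0,0,0],[0,0,0],[0,0,0],[0,0,0]], "yaw": [0,0,0,0,0,0,0,0]}}

```text
time_s: 42.25
tool_pos: [0.4871, 0.4518, 0.2879]
eef_rot: [[0.912, 0.283, 0.297], [0.408, -0.697, -0.59], [0.04, 0.659, -0.751]]
wrist_force: [0.2, -0.6, 0.1]
opening: 0.065
```

```bash
python3 - <<'E'
from tgt import *
st()
for n in("scene","top"):
    p,d,M,K=save(n,n+"12");H,S,V=hsv(p);Mi=np.linalg.inv(M);P=cloud(d,M,K)
    def proj(P):
        c=Mi@np.r_[P,1];return (K[:2]*c[:2]/c[2]+K[2:]).round(1).tolist()
    f=proj(L.Co+L.Ct@[.03,0,.112])
    print(n,"orange",[(a,c) for a,c,i in blobs((H>4)&(H<18)&(S>170)&(V>130),4)[0] if np.hypot(c[0]-f[0],c[1]-f[1])<20],"goggles pred",f)
    b=P-L.Co;b=b@L.Ct;m=(d>0)&(b[...,2]>.192-.01)&(b[...,2]<.2)&(np.hypot(b[...,0],b[...,1])<.03);print("stub top in trough frame",m.sum(),b[m].mean(0).round(4) if m.any() else "")
    m=(d>0)&(b[...,2]>.1)&(b[...,2]<.118)&(np.hypot(b[...,0],b[...,1])<.045);print("head front x",np.percentile(b[m][:,0],98).round(4),"y mid",b[m][:,1].mean().round(4))
    o,d0,_,_=load(n+"1");
    for nm,c,z in(("jar",(.58,.09,0),0),):pass
    diff=(np.abs(p.astype(int)-o.astype(int)).max(2)>60);bl,_=blobs(diff,25);print(" changed",[(a,c) for a,c,i in bl])
p=cv2.imread("pics/scene12.png");cv2.imwrite("pics/s12c.png",cv2.resize(p[100:360,210:480],None,fx=2.3,fy=2.3,interpolation=cv2.INTER_CUBIC))
E
```

```text
t 42.25 q [0.9697, 0.5919, 0.7291, -0.7281, 2.0876, 1.849] p [0.4871, 0.4518, 0.2879] z [0.2971, -0.5897, -0.751] x [0.912, 0.4083, 0.0401] F [0.2, -0.6, 0.1] op 0.065
scene orange [(16, [391.8, 267.4]), (6, [387.8, 273.0])] goggles pred [386.8, 270.6]
stub top in trough frame 92 [-0.0078  0.0041  0.1908]
head front x 0.0301 y mid 0.023
 changed [(758, [537.4, 91.1]), (45, [484.7, 96.0]), (269, [497.4, 107.4]), (620, [560.0, 140.9]), (45, [415.6, 132.1]), (527, [278.6, 159.9]), (126, [480.6, 154.2]), (204, [496.3, 179.3]), (4849, [574.9, 229.6]), (95, [468.1, 178.1]), (33, [465.5, 190.3]), (5951, [480.4, 272.8]), (43, [512.6, 201.5]), (38, [502.2, 206.1]), (168, [609.0, 214.6]), (2048, [557.3, 247.5]), (172, [394.1, 277.5]), (146, [409.8, 276.9]), (87, [519.1, 276.9]), (208, [546.6, 286.1]), (45, [563.3, 277.0]), (32, [378.9, 277.2]), (25, [388.1, 285.9]), (31, [371.8, 289.4]), (54, [404.6, 298.3]), (393, [552.9, 317.3]), (26, [600.4, 317.7]), (60, [588.7, 321.9]), (64, [505.1, 384.5])]
top orange [(8, [225.8, 211.4]), (7, [227.6, 218.3])] goggles pred [228.5, 212.8]
stub top in trough frame 62 [-0.004  -0.003   0.1913]
head front x 0.034 y mid -0.0112
 changed [(403, [398.8, 213.7]), (68, [236.7, 210.3]), (130, [222.9, 216.0]), (121, [208.5, 219.8]), (1189, [141.3, 239.9]), (29, [224.3, 232.1]), (5507, [94.5, 279.0]), (76, [203.6, 250.4]), (260, [166.7, 286.8]), (38, [52.7, 292.8]), (321, [81.9, 303.8]), (887, [73.5, 327.1]), (26, [197.1, 309.5]), (793, [15.2, 345.2]), (57, [38.6, 316.3]), (56, [102.5, 324.2]), (496, [148.1, 341.9]), (2567, [137.1, 377.9]), (455, [193.6, 364.7]), (28, [88.4, 351.8]), (284, [239.3, 363.4]), (25, [348.3, 355.5]), (58, [60.3, 364.6]), (62, [278.2, 372.6]), (100, [221.4, 385.4]), (105, [294.4, 389.6]), (72, [262.7, 397.6])]
```

View pics/s12c.png

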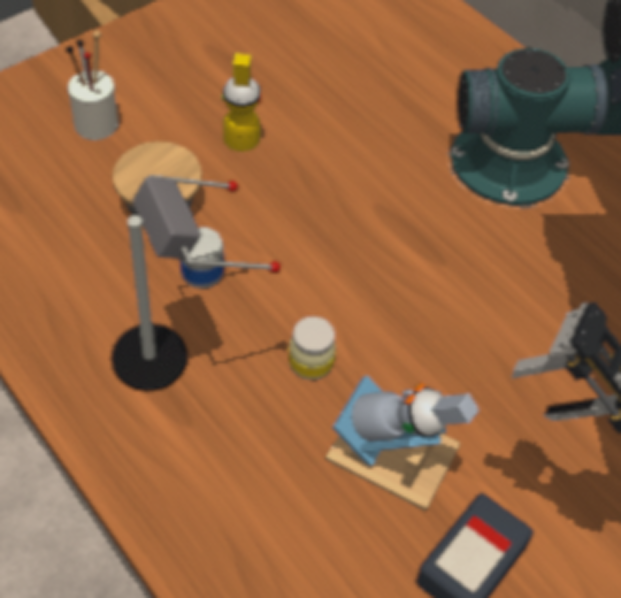

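The bust rests in the cradle, face up and foot on the ledge, the stub top reading 191 mm up the trough against 192 mm. The gripper is well clear, and the bystanders show no change from the first pictures. Handing in.

```bash
python3 -c "
from h import *
print(robot.sign_off())"
```

```text
the job is handed in; nothing more can be done
None
```

The job is done and handed in at about 42 s of the 72 s allowed. The bust was shown left, face, then right, and now lies face up in the cradle with its foot on the ledge and the gripper clear.

- **Regrasp:** No single grasp kept joint 6 in range for all three views plus the cradle. So I gripped the bust once, turned it 90° on the turntable, and regripped it.
- **Leaning:** The moves offer no tilt, so I built up the 30° and 40° leans by pushing the arm past its reach limit in short steps. The tilt stays when it pulls back.
- **Showing:** Each side was held still for more than a second, within about 1–4 mm of the focus and about 2° of square. The green and red dots matched their predicted pixels within about 1 px.
- **Placing:** I lowered it until the ledge took the weight, with wrist force about 6 N, eased the grip and retreated. The stub top then measured 191 mm up the trough (192 expected).
- **Bystanders:** The jar, tin, tool pot, clay block and yellow bust showed no change in the final images.

**Checks that disagreed:**
- **Joint 5 range:** It once read 2.6545 against its stated limit of 2.65, while I was correcting tilt before the pick. I avoided that limit afterwards.
- **Goggles in cradle:** They measured a few pixels off the prediction, so the bust may be turned a few degrees or a few mm off.

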